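# Code-check a laser-marked plaque and file it in the sloped rack

## Task

Take the freshly marked blue plaque off the marking jig and stand it on the code-check stand, gear emblem up, leaning on the backrest with its marked face to the reader, and let go so that it can be read. Then take it again and file it in the sloped rack, in the bay that already holds a blue plaque: standing on the shelf, emblem up, marked face out, leaning flat against the plaque already there. Keep the two racked plaques in their places and do not knock over the green-capped bottle.

Things in the scene. Friction and masses are not known exactly. Their poses are not given: they have to be found in the camera images.
- plaque: Freshly marked plaque: blue plate 110 long, 62 wide, 8 mm thick, about 0.15 kg, silver marks. Origin: centre of its unmarked underside. +x along its length to the top end (gear emblem; the code square is near the foot), +y across, +z out of the marked face. At the start it lies face up on the jig, underside 30 mm above the table, both long edges overhanging free.
- plaque_foot (a point): Middle of the plaque's foot edge on its underside: 55 mm from the origin along -x of the plaque.
- plaque_top (a point): Middle of the plaque's top edge on its underside: 55 mm from the origin along +x of the plaque.
- jig: Marking jig, fixed: dark base 130 x 100 x 8 mm, on it an aluminium rib 38 mm wide along x, top 30 mm above the table. The plaque lies centred on the rib, same axes, top end roughly to the robot's left: 22 mm free below each long edge. Two dowels 5.5 mm high stand 1.5 mm beyond the plaque's foot end (jig -x). Origin: centre of the underside, on the table.
- stand: Code-check stand, fixed: grey base plate 180 x 100 x 6 mm, from 125 mm in front (-x) to 55 mm behind (+x) of its origin, and a black code reader, 60 mm high, 70 to 126 mm in front of the origin, looking in +x up at the sloped seat. It stands crosswise: +x points roughly to the robot's left. Origin on the table, +z up.
- stand_seat: Seat of the stand. Origin: inner corner of ledge and backrest, 20 mm behind the stand's origin, 36 mm up. +z runs up the backrest face (60 deg above level), +x along the ledge into the backrest (30 deg below level). Ledge 22 deep, 74 wide; backrest 36 wide, 62 high, 4 mm thick. Plaque seated: origin 55 mm along seat +z, its +x along seat +z, its +z along seat -x, y centred.
- rack: White rack, fixed, front -x, two bays at y = +40 and -40 mm, each 76 mm clear between 4 mm side plates. Shelf 85 mm deep, no front lip, sloping 20 deg down to the back; the backstop stands square to it. Their corner is 30 mm behind the origin and 24 mm up. Side plates reach 67 mm forward of the backstop and 72 mm up from the shelf; backstop 76 mm up. Origin on the table.
- blue_mate: Blue plaque, same size, axes and origin, standing loose in either bay: foot on the shelf, underside against the backstop, leaning back 20 deg, +x up, +z (marked face) to the front. The new plaque goes in front of it, its underside flat on this one's marked face.
- red_mate: Red plaque, same size, axes and origin, standing loose in the other bay in the same way.
- alcohol_bottle: Loose upright bottle with green cap, 41 mm across, 139 mm tall, on the table behind the jig and stand. Origin: centre of its underside.
Not all that is in view belongs to the job. Leave any orange look-alike of the blue_mate alone.

How it is judged:
On the way:
1. the plaque stands on the seat of the code-check stand, foot on the ledge, right way up, leaning flat on the backrest with its marked face to the reader, and is let go (x of plaque_foot in the frame of stand_seat between -0.007 and 0.004 m and z of plaque_foot in the frame of stand_seat between -0.004 and 0.006 m and y of plaque_foot in the frame of stand_seat between -0.018 and 0.018 m and z of plaque_top in the frame of stand_seat above 0.104 m and x of plaque_top in the frame of stand_seat between -0.012 and 0.012 m and angle between plaque's own z axis and vertical below 1.35 rad and contact force between the fingers and plaque below 0.05 N and linear speed of plaque below 0.02 m/s), for 0.4 s.
At the end, for the whole second after the job is handed in: The new plaque rests on the shelf in the bay of the other blue plaque, top end up, marked face out, its underside within 6 mm of that plaque's face at foot and top; both racked plaques within 15 mm of where they were; bottle upright; nothing held (z of plaque_foot in the frame of blue_mate between 0.004 and 0.014 m and z of plaque_top in the frame of blue_mate between 0.004 and 0.014 m and x of plaque_foot in the frame of blue_mate between -0.062 and -0.048 m and x of plaque_top in the frame of blue_mate between 0.048 and 0.062 m and y of plaque in the frame of blue_mate between -0.017 and 0.017 m and angle between plaque's own z axis and vertical below 1.4 rad and angle between plaque's own x axis and vertical below 0.6 rad and distance of each of blue_mate, red_mate from where it was at the start of the episode below 0.015 m and linear speed of plaque below 0.01 m/s and contact force between the fingers and plaque below 0.05 N and angle between alcohol_bottle's own z axis and vertical below 0.3 rad); the robot touches nothing.
It fails at once if the bottle is knocked over (angle between alcohol_bottle's own z axis and vertical above 0.7 rad).
It fails at once if a plaque already in the rack is knocked out of its place (by more than 40 mm) (distance of any of blue_mate, red_mate from where it was at the start of the episode above 0.04 m).
It also fails if it takes over 64 s, if anything falls off the work surface, if the arm or the gripper's body presses on something with over 40 N, if the wrist force passes 120 N, or if a joint passes its speed limit or range.

## Robot

A 6-joint arm with a two-finger parallel gripper is mounted at the origin on a cart in front of the work surface, level with it; the furniture and walls round the work are solid. World frame = base frame: x ahead of the robot, y to its left, z up, the work surface at z = 0. Lengths are in m, angles in rad, forces in N, time in s.
With the tool pointing down it reaches from about 0.35 to 0.775 m from the base axis. Payload 7.3 kg.
Tool frame: the origin (TCP) lies between the finger pads; the fingertips stand 19 mm ahead of it and the grasp point (between the pads) is the TCP (robot.tip_extent is the distance from the TCP to the fingertips, in m); z points along the fingers, y is the line along which they close (so a half turn about z gives the same grasp; the last joint's range is limited). The gripper opens to 92 mm and grips with 3 to 60 N. Pads are 19 mm wide; open, the fingers measure 130 mm over their backs; the gripper's body (75 mm by 190 mm) begins 47 mm behind the grasp point.
Start: joints at [-1.44, 0.342, 1.524, -0, 1.275, -0.146], TCP at [0.143, -0.505, 0.246] pointing down, gripper open.
Joint ranges: [-2.53, 2.53], [-0.77, 2.02], [0.04, 2.7], [-1, 4.14], [0.28, 2.66], [-3.11, 3.11]. Speed limits (rad/s): [2.57, 2.57, 3.14, 3.14, 3.14, 3.14].

## Interface

Orientations are given as a rotation vector (axis times angle).
In Python, from cell import robot gives the robot as it stands. The module is installed in compiled form; this text tells all that it offers.
- The arm moves only by the tool arm_command, never from a script. Its argument "commands" is one flat list of numbers, 7 for each row, row after row: the shift along the world's x, y, z in cm, then the turn, a rotation vector about the world's x, y, z in degrees, then the finger opening in cm, from 0 to 9.18. A call has 1 to 8 rows; each row shifts and turns the commanded pose from where the row before left it; what a row does not reach is not made up. A row lasts 1/8 s, in which the tool goes at most 62.5 mm and 10.7 degrees, less where a joint would pass 70% of its speed; a pose out of reach is approached as far as the arm can. A call is refused whole if a number of a shift passes 6.25 or a number of a turn 10.7, either way. A call with a gripper value outside its range is refused whole. The fingers move at their own pace and stop on an object; the grip force is fixed at half the most. Time passes only in rows, so rows that do not move let the fingers close. It gives the time, the measured TCP pose, the force, the opening and the grip force at its end, in the units of the state.
- robot.read_state(): the state, without advancing time (a new reading comes with each control period).
- robot.read_camera(name): name is "scene" or "side" or "wrist"; returns the picture (400x640x3 uint8, red, green, blue); there is no depth.
- robot.calibration(name): a dict with "K" (3x3 intrinsics, pixels), "world_from_camera" (4x4, takes a point from camera to world coordinates). Camera axes: x right, y up, looking along -z (the intrinsics and any distortion apply to the point x, -y, -z); pixel columns grow to the right and rows downward; lengths in m; the calibration is good to about 2 mm. The wrist camera is an equidistant fisheye: a pixel r from the principal point sees the ray r / f radians off the axis. A picture is of the moment at which its call begins: read the wrist's pose just before it. calibration takes no time and is no camera call; for the wrist camera it gives the pose at the moment of the call.
- robot.sign_off(): hands the job in; it is judged then, once.
The state is a dict: "time": time; "joint_pos": joint angles; "qd": joint speeds; "joint_efforts": joint torques, N m; "position": TCP position; "tcp_rot": TCP orientation; "ft_force": force on the tool from outside, world axes, zero at the start; "wrist_torque": the same for the moment, N m; "finger_gap": finger opening in m; "grip_force": force on a finger pad.
Only numpy, scipy, OpenCV 4.12 (cv2) and the standard library are available. Lean on these libraries where they do the work, as an engineer would, in place of code of your own. Each camera call takes 0.05 s, during which the arm holds its last target. There are 200 camera calls.

## Working session

There is one attempt and no reset: what is moved stays moved. The work goes in short steps, Python scripts to look and compute and a tool call to move; the robot and the scene stay as the last step left them, time stands still between calls to the robot, and variables do not carry over. Pictures are saved under pics/ and viewed, at most 12 in all, crops included, and the job is handed in when it is done.

Besides the shell and the picture viewer there is one more tool, called in YAML: its name, and indented under it one key for each argument. arm_command: Moves the arm, as the interface text tells. Its arguments: {"type":"object","properties":{"commands":{"type":"array","items":{"type":"number"}}},"required":["commands"]}

```bash
mkdir -p pics; ls; python3 - <<'E'
from cell import robot
import cv2,numpy as np
np.set_printoptions(precision=4,suppress=True)
for n in("scene","side"):
    im=robot.read_camera(n); cv2.imwrite(f"pics/{n}0.png",im[...,::-1]); c=robot.calibration(n); print(n,c)
print(robot.calibration("wrist")); print(robot.read_state())
E
```

```text
pics
scene {'K': array([[482.5632,   0.    , 310.6523],
       [  0.    , 482.5632, 208.218 ],
       [  0.    ,   0.    ,   1.    ]]), 'world_from_camera': array([[ 0.4998,  0.5563, -0.6639, -0.4655],
       [-0.8661,  0.3271, -0.3779, -0.5056],
       [ 0.0069,  0.7639,  0.6453,  1.0981],
       [ 0.    ,  0.    ,  0.    ,  1.    ]])}
side {'K': array([[381.0976,   0.    , 313.303 ],
       [  0.    , 381.0976, 194.1847],
       [  0.    ,   0.    ,   1.    ]]), 'world_from_camera': array([[ 0.4803, -0.4427,  0.7572,  1.784 ],
       [ 0.8771,  0.2381, -0.4172, -0.5499],
       [ 0.0044,  0.8645,  0.5026,  0.8763],
       [ 0.    ,  0.    ,  0.    ,  1.    ]])}
{'K': array([[309.7069,   0.    , 321.7816],
       [  0.    , 309.7069, 201.1503],
       [  0.    ,   0.    ,   1.    ]]), 'world_from_camera': array([[ 0.2735,  0.9229,  0.2711,  0.2175],
       [-0.9619,  0.2629,  0.0754, -0.4844],
       [-0.0016, -0.2813,  0.9596,  0.3845],
       [ 0.    ,  0.    ,  0.    ,  1.    ]])}
{'time': 0.1, 'joint_pos': array([-1.44  ,  0.3427,  1.5249, -0.    ,  1.2754, -0.146 ]), 'qd': array([ 0.0007, -0.0017, -0.0011, -0.0006, -0.0013, -0.0007]), 'joint_efforts': array([  0.0027, -43.2005, -24.4694,   0.072 ,   0.0525,  -0.    ]), 'position': array([ 0.1434, -0.5047,  0.2451]), 'tcp_rot': array([-3.1102, -0.4332, -0.    ]), 'ft_force': array([ 0.0294, -0.0719, -0.7386]), 'wrist_torque': array([ 0.0418, -0.0122, -0.0146]), 'grip_force': 0.0, 'finger_gap': 0.09180633828977891}
```

View pics/scene0.png

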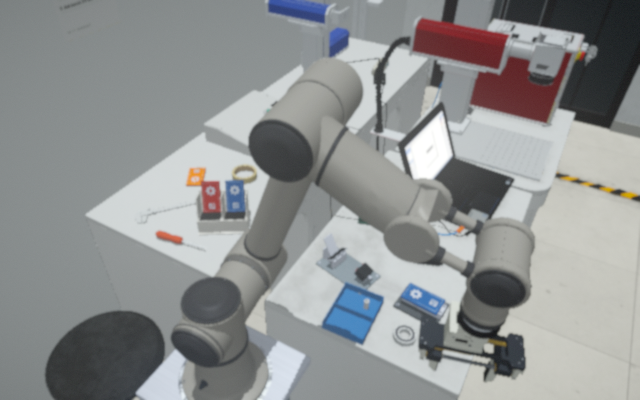

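View pics/side0.png

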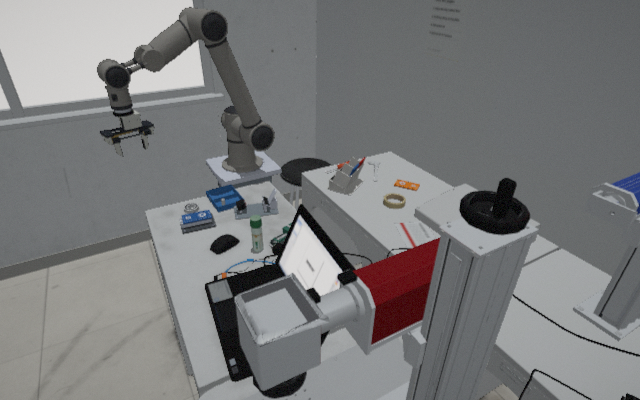

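The scene view shows the freshly marked plaque on the jig at (422,300), with the stand and reader at (350,262). The rack is at (222,215), with red in its left bay at (210,198) and blue in its right bay at (235,198). Blue candidates:
- Plaque on the jig at (422,300). It lies face up on the jig, so it is the one to take.
- Upright blue plaque in the rack at (235,198), which is the mate.
- Blue tray at (352,312), a distractor.
- Orange look-alike at (197,177), lying on the table.

I'll confirm this in one enlarged crop and get rough positions.

```bash
cat > h.py <<'E'
from cell import robot
import cv2,numpy as np
from scipy.spatial.transform import Rotation as R
np.set_printoptions(precision=4,suppress=True)
def ray(cal,px,fish=False):
    K,T=cal["K"],cal["world_from_camera"]
    u=np.array([(px[0]-K[0,2])/K[0,0],(px[1]-K[1,2])/K[1,1]])
    if fish:
        r=np.linalg.norm(u); s=np.sin(r)/r if r>1e-9 else 1; d=np.array([u[0]*s,-u[1]*s,-np.cos(r)])
    else: d=np.array([u[0],-u[1],-1.])
    return T[:3,3],T[:3,:3]@d
def onplane(cal,px,z,fish=False):
    o,d=ray(cal,px,fish); return o+d*(z-o[2])/d[2]
def proj(cal,p,fish=False):
    K,T=cal["K"],cal["world_from_camera"]
    c=T[:3,:3].T@(np.asarray(p)-T[:3,3]); v=np.array([c[0],-c[1],-c[2]])
    if fish:
        n=np.linalg.norm(v[:2]); u=v[:2]/n*np.arctan2(n,v[2])
    else: u=v[:2]/v[2]
    return u*K[0,0]+K[:2,2]
def tri(a,b):
    A=np.zeros((3,3));y=np.zeros(3)
    for o,d in(a,b):
        d=d/np.linalg.norm(d);M=np.eye(3)-np.outer(d,d);A+=M;y+=M@o
    return np.linalg.solve(A,y)
def mask(im,kind):
    h=cv2.cvtColor(im,cv2.COLOR_RGB2HSV)
    lo,hi={"blue":((100,130,50),(125,255,255)),"red":((170,130,60),(180,255,255)),"green":((45,80,30),(85,255,255))}[kind]
    return cv2.inRange(h,lo,hi)
def blobs(m,amin=60):
    m=cv2.morphologyEx(m,cv2.MORPH_CLOSE,np.ones((5,5)))
    return [c for c in cv2.findContours(m,cv2.RETR_EXTERNAL,cv2.CHAIN_APPROX_NONE)[0] if cv2.contourArea(c)>amin]
E
python3 - <<'E'
from h import *
ims={n:cv2.imread(f"pics/{n}0.png")[...,::-1].copy() for n in("scene","side")}
for n in ims:
    c=robot.calibration(n)
    for k in("blue","red","green"):
        for b in blobs(mask(ims[n],k),25):
            (cx,cy),wh,an=cv2.minAreaRect(b); print(n,k,np.round([cx,cy,*wh,an]),onplane(c,(cx,cy),.035))
a=cv2.resize(ims["scene"][165:345,160:460],(800,480),interpolation=cv2.INTER_CUBIC)
cv2.imwrite("pics/crop1.png",a[...,::-1])
c=robot.calibration("scene"); 
for p in((197,177),(222,222)): print(p,onplane(c,p,0))
E
```

```text
scene blue [353. 312.  42.  51.  27.] [ 0.3066 -0.2013  0.035 ]
scene blue [422. 299.  39.  15.  27.] [ 0.4469 -0.3476  0.035 ]
scene blue [235. 200.  11.  14.  73.] [0.5337 0.3656 0.035 ]
scene blue [336.  37.  12.  22.  45.] [2.0648 0.7732 0.035 ]
scene blue [297.   7.  57.  18.  11.] [2.3993 1.2483 0.035 ]
scene red [520.  76.  78.  74.  20.] [ 2.0758 -0.2812  0.035 ]
scene red [459.  42.  89.  34.  12.] [2.3592 0.1206 0.035 ]
side blue [196. 217.   8.  29.  79.] [ 0.4514 -0.346   0.035 ]
side blue [224. 197.  23.  32.  72.] [ 0.3575 -0.2041  0.035 ]
side blue [626. 192.  39.  26.  90.] [1.1639 1.3832 0.035 ]
side red [405. 290.  75. 101.  69.] [1.1633 0.1162 0.035 ]
side green [284. 233.   8.  24.  42.] [ 0.7172 -0.086   0.035 ]
side green [255. 223.   8.  10.  90.] [ 0.6046 -0.1579  0.035 ]
(197, 177) [0.6044 0.6027 0.    ]
(222, 222) [0.4482 0.3614 0.    ]
```

View pics/crop1.png

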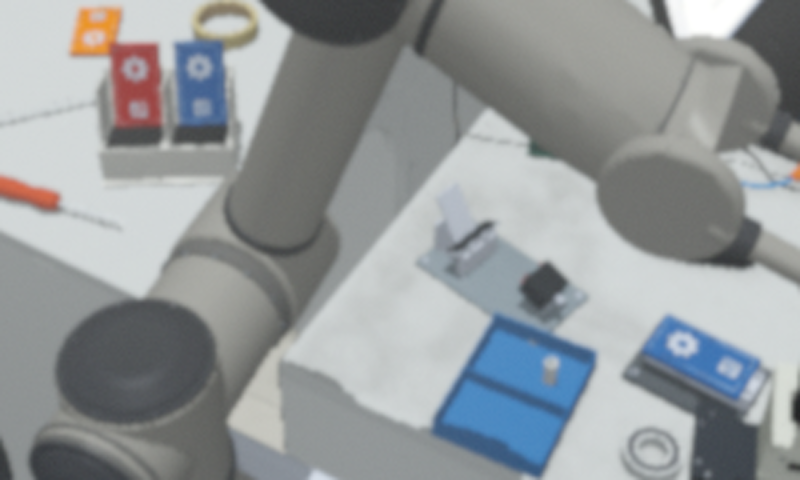

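The crop confirms it. The plaque on the jig at crop (700,357) has its gear at left and code at right, the blue mate is in the rack's right bay at (200,90), and the orange look-alike lies flat at (97,30). I'll bring the wrist camera over the jig and stand.

arm_command:
  commands: [4, 4, 1, 0, 0, 0, 9.18, 4, 4, 1, 0, 0, 0, 9.18, 4, 4, 1, 0, 0, 0, 9.18, 4, 4, 1, 0, 0, 0, 9.18, 4, 4, 1, 0, 0, 0, 9.18, 4, 4, 0, 0, 0, 0, 9.18, 0, 0, 0, 0, 0, 0, 9.18, 0, 0, 0, 0, 0, 0, 9.18]

```text
time: 1.1
position: [0.3832, -0.2651, 0.2954]
tcp_rot: [-3.111, -0.435, 0.001]
ft_force: [0.7, 0.3, -0.0]
finger_gap: 0.0918
grip_force: 0.0
```

```bash
python3 - <<'E'
from h import *
import pickle
s=robot.read_state(); c=robot.calibration("wrist"); im=robot.read_camera("wrist")
cv2.imwrite("pics/w1.png",im[...,::-1]); pickle.dump((s,c),open("w1.pkl","wb"))
sc=robot.read_camera("scene");cv2.imwrite("pics/scene1.png",sc[...,::-1])
print(s["position"],s["tcp_rot"],s["joint_pos"],R.from_rotvec(s["tcp_rot"]).as_matrix(),c["world_from_camera"])
E
```

```text
[ 0.3832 -0.2651  0.2954] [-3.1112 -0.4347  0.0013] [-0.7695  0.1957  1.586  -0.0006  1.3606  0.5238] [[ 0.9617  0.2741 -0.0009]
 [ 0.2741 -0.9617  0.0001]
 [-0.0008 -0.0003 -1.    ]] [[ 0.2743  0.9225  0.2717  0.4573]
 [-0.9616  0.2633  0.0769 -0.2446]
 [-0.0006 -0.2823  0.9593  0.4347]
 [ 0.      0.      0.      1.    ]]
```

View pics/w1.png

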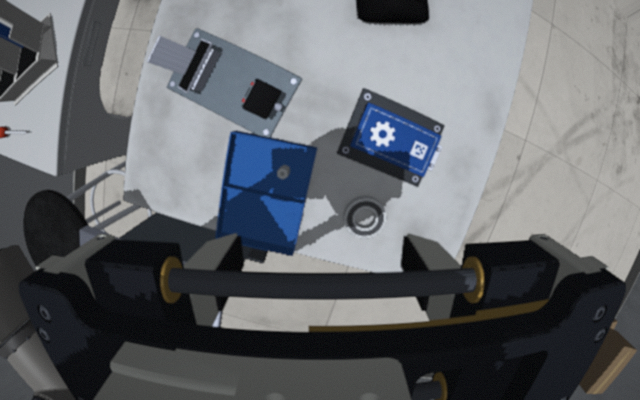

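The wrist view shows the plaque at (400,138), with its gear at left (382,132) and its code at right (420,148). The stand base corners are near (197,25), (300,75), (272,138) and (167,88), with the reader at (262,98). I'll measure both by casting contours onto their planes.

```bash
cat >> h.py <<'E'
def rect_on(cal,cnt,z,fish):
    P=np.array([onplane(cal,p,z,fish)[:2] for p in np.asarray(cnt).reshape(-1,2)],np.float32)
    (c,wh,a)=cv2.minAreaRect(P*1000); return np.array(c)/1000,wh,a,P
E
python3 - <<'E'
from h import *
import pickle
s,c=pickle.load(open("w1.pkl","rb")); im=cv2.imread("pics/w1.png")[...,::-1].copy()
for b in blobs(mask(im,"blue"),500):
    M=cv2.moments(b); print(M["m10"]/M["m00"],M["m01"]/M["m00"],rect_on(c,b,.038,True)[:3])
print("gear,code",onplane(c,(382,132),.038,True),onplane(c,(420,149),.038,True))
P=[(197,25),(300,75),(272,138),(167,88)]
print([onplane(c,p,.006,True)[:2] for p in P], rect_on(c,P,.006,True)[:3])
J=[(363,89),(445,123),(419,186),(338,152)]
print("jig",rect_on(c,J,.008,True)[:3])
for p in((230,100),(205,100),(310,110),(180,60),(190,80),(250,60)): print(p,im[p[1],p[0]])
a=np.hstack([cv2.resize(im[10:150,140:310],(680,560),interpolation=cv2.INTER_CUBIC)]); cv2.imwrite("pics/c2.png",a[...,::-1])
E
```

```text
264.16479784468856 191.11615155482193 (array([ 0.3299, -0.1965]), (157.92535400390625, 116.39117431640625), 2.9329755306243896)
394.9093890938909 139.26126372374836 (array([ 0.4514, -0.3473]), (109.92311096191406, 63.085548400878906), 84.82616424560547)
gear,code [ 0.4556 -0.3255  0.038 ] [ 0.4501 -0.3819  0.038 ]
[array([ 0.5414, -0.0331]), array([ 0.4996, -0.2015]), array([ 0.405 , -0.1872]), array([ 0.4408, -0.0111])] (array([ 0.4733, -0.1094]), (179.73960876464844, 102.91008758544922), 78.50393676757812)
jig (array([ 0.4526, -0.3488]), (129.03143310546875, 100.14146423339844), 85.64753723144531)
(230, 100) [111 124 135]
(205, 100) [107 118 133]
(310, 110) [169 174 176]
(180, 60) [114 120 133]
(190, 80) [28 30 34]
(250, 60) [113 126 136]
```

View pics/c2.png

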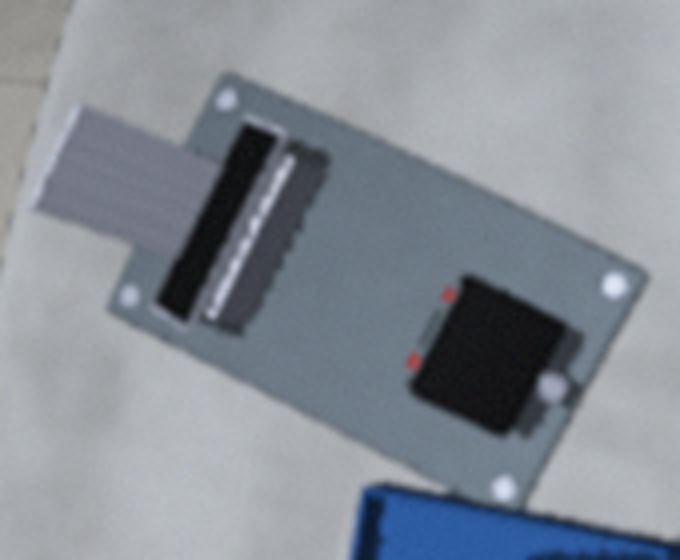

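```bash
python3 - <<'E'
from h import *
import pickle
s,c=pickle.load(open("w1.pkl","rb"))
f=lambda L:[(140+x/4,10+y/4) for x,y in L]
C=[(228,72),(650,275),(520,510),(107,308)];S=[(226,99),(614,285),(503,488),(129,296)]
for L in(C,S):
    r=rect_on(c,f(L),.006,True); P=r[3]
    d=(P[0]+P[3]-P[1]-P[2]); yaw=np.arctan2(d[1],d[0]); ctr=P.mean(0); u=np.array([np.cos(yaw),np.sin(yaw)])
    print(P,r[1],"yaw",np.degrees(yaw),"ctr",ctr,"origin",ctr+.035*u,"seat",ctr+.055*u)
# ledge front corners white line ends / backrest top ends
print("ledge nearby corners z~.03:",[onplane(c,p,.036+0.006,True) for p in f([(155,308),(248,122)])])
print("backrest top ctr z", [onplane(c,p,.036+.0537,True) for p in f([(82,104),(35,205)])])
# bottle from side image: cap blob
sc,sd=robot.calibration("scene"),robot.calibration("side")
print("bottle",onplane(sd,(255.5,219),.139),onplane(sd,(257,252),0))
E
```

```text
[[ 0.5368 -0.0346]
 [ 0.4954 -0.2062]
 [ 0.405  -0.1843]
 [ 0.4422 -0.0103]] (178.00079345703125, 97.65800476074219) yaw 77.179634 ctr [ 0.4698 -0.1088] origin [ 0.4776 -0.0747] seat [ 0.482  -0.0552]
[[ 0.5266 -0.037 ]
 [ 0.4889 -0.1953]
 [ 0.4109 -0.1766]
 [ 0.4481 -0.0186]] (162.67474365234375, 80.5557861328125) yaw 76.67981 ctr [ 0.4686 -0.1069] origin [ 0.4767 -0.0728] seat [ 0.4813 -0.0533]
ledge nearby corners z~.03: [array([ 0.4466, -0.0486,  0.042 ]), array([ 0.514, -0.065,  0.042])]
backrest top ctr z [array([ 0.5057, -0.0286,  0.0897]), array([ 0.4725, -0.0211,  0.0897])]
bottle [ 0.7283 -0.196   0.139 ] [ 0.7329 -0.2026  0.    ]
```

```bash
cat >> h.py <<'E'
def rot(xp,zp,a):
    "tool matrix: z=-cos a zp - sin a xp, y=-yp ; a in deg"
    yp=np.cross(zp,xp); a=np.radians(a); z=-np.cos(a)*zp-np.sin(a)*xp; y=-yp
    return np.stack([np.cross(y,z),y,z],1)
def plan(p,M,n=None,dec=3):
    s=robot.read_state(); R0=R.from_rotvec(s["tcp_rot"]); dp=(np.array(p)-s["position"])*100
    w=np.degrees((R.from_matrix(M)*R0.inv()).as_rotvec())
    need=max(np.abs(dp).max()/6, np.linalg.norm(w)/10.5); n=n or int(np.ceil(need))
    print("dp cm",dp,"rot deg",w,"min rows",round(need,2),"n",n,"per row",(dp/n).round(dec),(w/n).round(dec))
def seatT():
    u=np.radians(76.9); f=np.array([np.cos(u),np.sin(u),0]); Z=np.array([0,0,1.])
    o=np.array([.4815,-.054,.036]); sz=f*.5+Z*np.sqrt(3)/2; sx=f*np.sqrt(3)/2-Z*.5
    return o,sx,sz
PC=np.array([.4514,-.3475,.030]); PY=np.radians(84.9)
PX=np.array([np.cos(PY),np.sin(PY),0]); PZ=np.array([0,0,1.])
E
python3 - <<'E'
from h import *
M=rot(PX,PZ,30); g=PC+PX*.008+PZ*.004
plan(g-M[:,2]*.11,M,8)
E
```

```text
dp cm [  7.4294  -1.8872 -16.622 ] rot deg [-24.5076  20.3035  67.475 ] min rows 7.11 n 8 per row [ 0.929 -0.236 -2.078] [-3.063  2.538  8.434]
```

arm_command:
  commands: [0.93, -0.24, -2.08, -3.06, 2.54, 8.43, 9.18, 0.93, -0.24, -2.08, -3.06, 2.54, 8.43, 9.18, 0.93, -0.24, -2.08, -3.06, 2.54, 8.43, 9.18, 0.93, -0.24, -2.08, -3.06, 2.54, 8.43, 9.18, 0.93, -0.24, -2.08, -3.06, 2.54, 8.43, 9.18, 0.93, -0.24, -2.08, -3.06, 2.54, 8.43, 9.18, 0.93, -0.24, -2.08, -3.06, 2.54, 8.43, 9.18, 0.93, -0.24, -2.08, -3.06, 2.54, 8.43, 9.18]

```text
time: 2.2
position: [0.4575, -0.2856, 0.1286]
tcp_rot: [2.016, 1.852, -0.543]
ft_force: [-1.0, -0.5, 0.0]
finger_gap: 0.0916
grip_force: 0.0
```

arm_command:
  commands: [0, 0, 0, 0, 0, 0, 9.18]

```text
time: 2.33
position: [0.4561, -0.2843, 0.1275]
tcp_rot: [2.024, 1.851, -0.544]
ft_force: [-0.1, -0.4, -0.6]
finger_gap: 0.092
grip_force: 0.0
```

```bash
python3 - <<'E'
from h import *
M=rot(PX,PZ,30)
c=robot.calibration("wrist"); im=robot.read_camera("wrist"); cv2.imwrite("pics/w2.png",im[...,::-1])
for b in blobs(mask(im,"blue"),500):
    r=rect_on(c,b,.038,True); print(b.reshape(-1,2).mean(0),r[:3])
g=PC+PX*.008+PZ*.004
print(robot.read_state()["joint_pos"])
plan(g,M,4)
E
```

```text
[323.0316 203.9557] (array([ 0.452 , -0.3447]), (113.57624053955078, 62.020469665527344), 84.50881958007812)
[145.7411  66.4651] (array([ 0.3376, -0.1921]), (158.598388671875, 113.17100524902344), 3.046915292739868)
[-0.4385  0.472   1.82   -0.7146  0.798   0.1503]
dp cm [-0.4734 -5.4692 -9.4872] rot deg [-0.134  -0.11    0.1926] min rows 1.58 n 4 per row [-0.118 -1.367 -2.372] [-0.034 -0.028  0.048]
```

arm_command:
  commands: [-0.12, -1.37, -2.37, 0, 0, 0, 9.18, -0.12, -1.37, -2.37, 0, 0, 0, 9.18, -0.12, -1.37, -2.37, 0, 0, 0, 9.18, -0.12, -1.36, -2.37, 0, 0, 0, 9.18, 0, 0, 0, 0, 0, 0, 9.18, 0, 0, 0, 0, 0, 0, 5, 0, 0, 0, 0, 0, 0, 5, 0, 0, 0, 0, 0, 0, 5]

```text
time: 3.38
position: [0.4536, -0.3388, 0.0355]
tcp_rot: [2.019, 1.848, -0.54]
ft_force: [0.1, -0.3, -0.3]
finger_gap: 0.0665
grip_force: 0.0
```

arm_command:
  commands: [0, 0, 0, 0, 0, 0, 5, 0, 0, 0, 0, 0, 0, 5, 0, 0, 0, 0, 0, 0, 5]

```text
time: 3.75
position: [0.4533, -0.3388, 0.0352]
tcp_rot: [2.019, 1.849, -0.541]
ft_force: [-0.5, 3.0, 5.9]
finger_gap: 0.0616
grip_force: 30.0
```

```bash
cat >> h.py <<'E'
def grasp(pc,xp,zp):
    "plaque pose in tool frame from current state (lateral centred on TCP)"
    s=robot.read_state(); T=R.from_rotvec(s["tcp_rot"]).as_matrix(); d=T.T@(pc-s["position"]); d[1]=0
    P=np.stack([xp,np.cross(zp,xp),zp],1); G=(d,T.T@P); np.save("G.npy",np.column_stack(G)); return G
def loadG():
    g=np.load("G.npy"); return g[:,0],g[:,1:]
def toolfor(pc,xp,zp):
    d,GR=loadG(); P=np.stack([xp,np.cross(zp,xp),zp],1); T=P@GR.T; return pc-T@d,T
def held():
    s=robot.read_state(); T=R.from_rotvec(s["tcp_rot"]).as_matrix(); d,GR=loadG(); return s["position"]+T@d,T@GR
def inseat():
    o,sx,sz=seatT(); c,P=held(); sy=np.cross(sz,sx); B=np.stack([sx,sy,sz],1)
    print("foot",(B.T@(c-.055*P[:,0]-o))*1000,"top",(B.T@(c+.055*P[:,0]-o))*1000,"mm")
E
python3 - <<'E'
from h import *
print(grasp(PC,PX,PZ))
o,sx,sz=seatT()
p,M=toolfor(o+sz*.055-sx*.006+np.array([0,0,.07]),sz,-sx)
print(p)
plan(p-np.array([0,0,.12]),M,8)
E
```

```text
(array([-0.0051,  0.    ,  0.0089]), array([[ 0.8661,  0.0011, -0.4999],
       [ 0.0011, -1.    , -0.0003],
       [-0.4999, -0.0003, -0.8661]]))
[ 0.4865 -0.0324  0.1669]
dp cm [ 3.3186 30.6417  1.1693] rot deg [59.2893 -9.4966 -7.2547] min rows 5.76 n 8 per row [0.415 3.83  0.146] [ 7.411 -1.187 -0.907]
```

arm_command:
  commands: [0, 0, 1, 0, 0, 0, 5, 0, 0, 2, 0, 0, 0, 5, 0, 0, 3, 0, 0, 0, 5, 0, 0, 3, 0, 0, 0, 5, 0, 0, 3, 0, 0, 0, 5]

```text
time: 4.38
position: [0.4529, -0.3386, 0.1557]
tcp_rot: [2.02, 1.85, -0.54]
ft_force: [0.0, -0.3, -0.4]
finger_gap: 0.0615
grip_force: 30.0
```

arm_command:
  commands: [0.42, 3.83, 0.14, 7.41, -1.19, -0.91, 5, 0.42, 3.83, 0.14, 7.41, -1.19, -0.91, 5, 0.42, 3.83, 0.14, 7.41, -1.19, -0.91, 5, 0.42, 3.83, 0.14, 7.41, -1.19, -0.91, 5, 0.42, 3.83, 0.14, 7.41, -1.19, -0.91, 5, 0.42, 3.83, 0.14, 7.41, -1.19, -0.91, 5, 0.42, 3.83, 0.14, 7.41, -1.19, -0.91, 5, 0.42, 3.83, 0.14, 7.41, -1.19, -0.91, 5]

```text
time: 5.38
position: [0.4872, -0.0314, 0.1667]
tcp_rot: [-2.157, -1.715, -0.586]
ft_force: [-0.3, 0.7, -2.0]
finger_gap: 0.0619
grip_force: 30.0
```

arm_command:
  commands: [0, 0, 0, 0, 0, 0, 5, 0, 0, 0, 0, 0, 0, 5]

```text
time: 5.62
position: [0.4869, -0.0332, 0.166]
tcp_rot: [-2.16, -1.718, -0.579]
ft_force: [0.7, 0.3, -1.0]
finger_gap: 0.0619
grip_force: 30.0
```

```bash
python3 - <<'E'
from h import *
o,sx,sz=seatT()
inseat(); print(robot.read_state()["joint_pos"],robot.read_state()["position"])
p,M=toolfor(o+sz*.057-sx*.005+np.array([0,0,.0]),sz,-sx); plan(p,M,4)
c=robot.calibration("wrist"); im=robot.read_camera("wrist"); sd=robot.read_camera("side"); sc=robot.read_camera("scene")
a=cv2.resize(im,(640,400)); b=cv2.resize(sd[150:260,170:320],(400,293)); e=cv2.resize(sc[210:320,300:450],(400,293))
top=np.vstack([b,e]); z=np.zeros((586,800,3),np.uint8); z[:, :400]=cv2.resize(im[:,100:540],(400,364))[:].repeat(1,0) if 0 else 0
z[:293,:400]=b; z[293:,:400]=e; z[:364,400:]=cv2.resize(im[:,100:540],(400,364)); cv2.imwrite("pics/m3.png",z[...,::-1])
E
```

```text
foot [-41.2994  -0.6724  59.421 ] top [-41.1246  -0.5522 169.4208] mm
[-0.533   0.4104  1.7927  0.5441  1.1674 -0.5823] [ 0.4869 -0.0332  0.166 ]
dp cm [ 0.0011  0.2702 -6.7834] rot deg [ 0.1024  0.0383 -0.0203] min rows 1.13 n 4 per row [ 0.     0.068 -1.696] [ 0.026  0.01  -0.005]
```

View pics/m3.png

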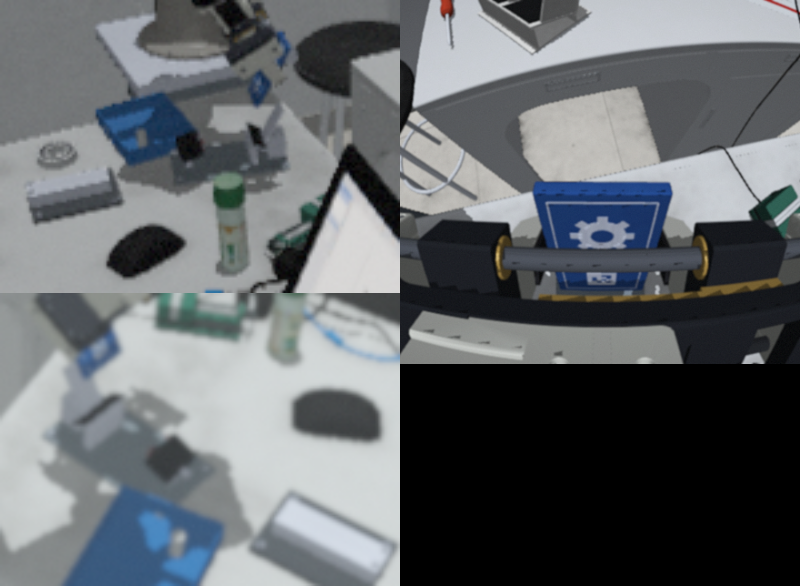

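The plaque is held upright above the seat with its gear at the top (crop (600,235)), and its foot should come down onto the ledge. I'll lower it gently and watch the force.

arm_command:
  commands: [0, 0.07, -1.5, 0, 0, 0, 5, 0, 0.07, -1.5, 0, 0, 0, 5, 0, 0.07, -1.5, 0, 0, 0, 5, 0, 0.06, -1.2, 0, 0, 0, 5, 0, 0, -0.5, 0, 0, 0, 5, 0, 0, 0, 0, 0, 0, 5]

```text
time: 6.52
position: [0.4867, -0.0298, 0.1035]
tcp_rot: [-2.159, -1.715, -0.579]
ft_force: [-0.4, -0.5, -0.6]
finger_gap: 0.0615
grip_force: 30.0
```

arm_command:
  commands: [0, 0, -0.2, 0, 0, 0, 5, 0, 0, -0.2, 0, 0, 0, 5, 0, 0, 0, 0, 0, 0, 5]

```text
time: 6.9
position: [0.4867, -0.0298, 0.0998]
tcp_rot: [-2.159, -1.716, -0.58]
ft_force: [0.2, 0.3, -1.5]
finger_gap: 0.0613
grip_force: 30.0
```

```bash
python3 - <<'E'
from h import *
inseat()
E
```

```text
foot [-5.241   0.4136  3.7624] top [ -5.2936   0.3866 113.7624] mm
```

arm_command:
  commands: [0, 0, -0.15, 0, 0, 0, 5, 0, 0, -0.15, 0, 0, 0, 5, 0, 0, 0, 0, 0, 0, 5]

```text
time: 7.28
position: [0.4867, -0.0298, 0.0967]
tcp_rot: [-2.159, -1.716, -0.58]
ft_force: [0.9, 0.6, 0.4]
finger_gap: 0.0616
grip_force: 30.0
```

arm_command:
  commands: [0, 0, -0.1, 0, 0, 0, 5, 0, 0, 0, 0, 0, 0, 5]

```text
time: 7.52
position: [0.4868, -0.0294, 0.0964]
tcp_rot: [-2.158, -1.715, -0.581]
ft_force: [-0.1, 1.8, 6.4]
finger_gap: 0.0617
grip_force: 30.0
```

```bash
python3 - <<'E'
from h import *
inseat()
E
```

```text
foot [-3.0247  0.4201  1.0479] top [ -3.2243   0.411  111.0477] mm
```

arm_command:
  commands: [0.04, 0.18, -0.08, 0, 0, 0, 5, 0, 0, 0, 0, 0, 0, 5, 0, 0, 0, 0, 0, 0, 6.6, 0, 0, 0, 0, 0, 0, 7.5, 0, 0, 0, 0, 0, 0, 8, 0, 0, 0, 0, 0, 0, 8, 0, 0, 0, 0, 0, 0, 8]

```text
time: 8.4
position: [0.4871, -0.028, 0.0949]
tcp_rot: [-2.159, -1.716, -0.58]
ft_force: [-0.1, -0.2, 0.6]
finger_gap: 0.0799
grip_force: 0.0
```

```bash
python3 - <<'E'
from h import *
M=R.from_rotvec(robot.read_state()["tcp_rot"]).as_matrix(); print(M, -M[:,2]*10)
im=robot.read_camera("wrist"); sc=robot.read_camera("scene")
z=np.zeros((400,740,3),np.uint8); z[:,:440]=im[:,100:540]; z[:300,440:]=cv2.resize(sc[225:305,300:380],(300,300)); cv2.imwrite("pics/m4.png",z[...,::-1])
E
```

```text
[[ 0.1955  0.9741  0.1135]
 [ 0.8433 -0.2261  0.4875]
 [ 0.5005  0.0004 -0.8657]] [-1.135  -4.875   8.6571]
```

View pics/m4.png

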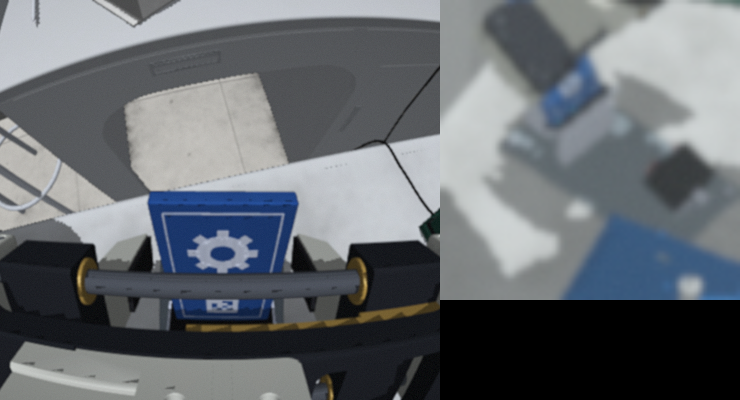

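The plaque stands released on the seat, gear up at (223,250), square between the open fingers. I'll check its top corners against the seated prediction.

```bash
python3 - <<'E'
from h import *
o,sx,sz=seatT(); sy=np.cross(sz,sx); c=robot.calibration("wrist"); im=robot.read_camera("wrist")
for d in (0,.008):
  for y in(.031,-.031): print("pred",d,y,proj(c,o+sz*.110-sx*d+sy*y,True))
b=max([b for b in blobs(mask(im,"blue"),500)],key=cv2.contourArea).reshape(-1,2)
print("top-left",b[np.argmin(b.sum(1))],"top-right",b[np.argmax(b[:,0]-b[:,1])],"bbox",b.min(0),b.max(0))
E
```

```text
pred 0 0.031 [246.596 195.389]
pred 0 -0.031 [395.3138 195.5267]
pred 0.008 0.031 [243.3123 209.6165]
pred 0.008 -0.031 [398.5194 209.7692]
top-left [250 192] top-right [394 193] bbox [248 192] [397 273]
```

arm_command:
  commands: [-0.2, -0.9, 1.6, 0, 0, 0, 8, -0.3, -1.5, 2.6, 0, 0, 0, 8, -0.4, -2, 3.5, 0, 0, 0, 8, -0.4, -2, 3.5, 0, 0, 0, 8]

```text
time: 9.05
position: [0.4738, -0.0925, 0.208]
tcp_rot: [-2.159, -1.716, -0.579]
ft_force: [1.2, 0.6, -0.2]
finger_gap: 0.08
grip_force: 0.0
```

```bash
python3 - <<'E'
from h import *
u=np.radians(30); f=np.array([np.cos(u),np.sin(u),0]); k=np.array([0,0,1.])
z=f*.5-k*.866; z/=np.linalg.norm(z); x=f*.866+k*.5; x/=np.linalg.norm(x)
plan([.40,.26,.30],np.stack([x,np.cross(z,x),z],1),8)
E
```

```text
dp cm [-7.3777 35.2511  9.2011] rot deg [ -0.0203   0.0245 -46.9366] min rows 5.88 n 8 per row [-0.922  4.406  1.15 ] [-0.003  0.003 -5.867]
```

arm_command:
  commands: [-0.92, 3.4, 3.2, 0, 0, -5.87, 8, -0.92, 4.4, 1.5, 0, 0, -5.87, 8, -0.92, 4.6, 1.5, 0, 0, -5.87, 8, -0.92, 4.6, 1, 0, 0, -5.87, 8, -0.92, 4.6, 1, 0, 0, -5.87, 8, -0.92, 4.6, 1, 0, 0, -5.87, 8, -0.92, 4.6, 0, 0, 0, -5.87, 8, -0.92, 4.4, 0, 0, 0, -5.87, 8]

```text
time: 10.05
position: [0.4054, 0.2337, 0.2966]
tcp_rot: [-2.787, -0.829, -0.732]
ft_force: [0.6, -0.2, -1.0]
finger_gap: 0.0803
grip_force: 0.0
```

arm_command:
  commands: [0, 0, 0, 0, 0, 0, 8, 0, 0, 0, 0, 0, 0, 8]

```text
time: 10.3
position: [0.4061, 0.2322, 0.296]
tcp_rot: [-2.786, -0.835, -0.729]
ft_force: [-0.5, 0.0, 0.6]
finger_gap: 0.0799
grip_force: 0.0
```

```bash
python3 - <<'E'
from h import *
import pickle
s=robot.read_state(); c=robot.calibration("wrist"); im=robot.read_camera("wrist"); sc=robot.read_camera("scene")
cv2.imwrite("pics/w5.png",im[...,::-1]); pickle.dump((s,c),open("w5.pkl","wb")); cv2.imwrite("pics/scene5.png",sc[...,::-1])
b=[b for b in blobs(mask(im,"blue"),500)]
for q in b: print(q.reshape(-1,2).min(0),q.reshape(-1,2).max(0))
cv2.imwrite("pics/w5c.png",cv2.resize(im[:300,100:540],(792,540),interpolation=cv2.INTER_CUBIC)[...,::-1])
print(s["joint_pos"],s["position"])
E
```

```text
[267 120] [317 178]
[ 0.2529 -0.0577  1.9713  0.2308  0.753   1.1106] [0.4061 0.2322 0.296 ]
```

View pics/w5c.png

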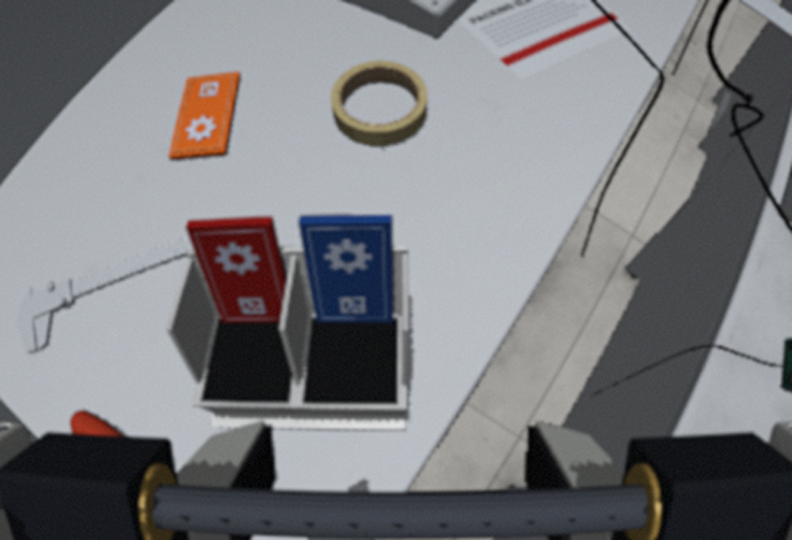

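The blue mate stands in the right bay, gear up, with its face corners at crop (302,222), (391,222), (393,320) and (306,320). Red is in the left bay, the orange plaque lies apart at (205,115), and the shelf in front of blue is free. I'll cast the foot and top corners at their known heights.

```bash
python3 - <<'E'
from h import *
import pickle
s,c=pickle.load(open("w5.pkl","rb")); im=cv2.imread("pics/w5.png")[...,::-1].copy()
b=max(blobs(mask(im,"blue"),500),key=cv2.contourArea)
print(cv2.approxPolyDP(b,4,True).reshape(-1,2))
f=lambda x,y:(100+x/1.8,y/1.8)
tl,tr,br,bl=[f(*p) for p in((302,221),(391,221),(393,320.5),(306.5,320.5))]
zf=.024+.008*np.sin(np.radians(20)); zt=zf+.110*np.cos(np.radians(20))
T=[onplane(c,p,zt,True)[:2] for p in(tl,tr)];F=[onplane(c,p,zf,True)[:2] for p in(bl,br)]
for n,E in(("top",T),("foot",F)):
    d=E[0]-E[1]; print(n,E,"len",np.linalg.norm(d),"mid",(E[0]+E[1])/2,"yaw",np.degrees(np.arctan2(d[1],d[0]))-90)
print("top-foot",(T[0]+T[1]-F[0]-F[1])/2, np.linalg.norm((T[0]+T[1]-F[0]-F[1])/2))
# rack shelf front edge z = .024+.085*sin20
zs=.024+.085*np.sin(np.radians(20)); A,B=onplane(c,f(203,401),zs,True)[:2],onplane(c,f(408,405),zs,True)[:2]
d=A-B;print("front edge",A,B,np.linalg.norm(d),np.degrees(np.arctan2(d[1],d[0]))-90)
# base bottom edge z=0
A,B=onplane(c,f(213,424),0,True)[:2],onplane(c,f(406,429),0,True)[:2]; d=A-B;print(A,B,np.linalg.norm(d),np.degrees(np.arctan2(d[1],d[0]))-90)
E
```

```text
[[267 121]
 [276 178]
 [316 178]
 [316 120]]
top [array([0.5123, 0.3773]), array([0.5436, 0.3279])] len 0.058489473223073844 mid [0.528  0.3526] yaw 32.38039214073814
foot [array([0.4755, 0.3664]), array([0.5139, 0.3076])] len 0.07016124660080048 mid [0.4947 0.337 ] yaw 33.12200928643094
top-foot [0.0333 0.0156] 0.036735182025932706
front edge [0.3756 0.3891] [0.4597 0.2584] 0.15546563797204818 32.74147334265672
[0.3609 0.3905] [0.4493 0.2524] 0.16391429681387729 32.61576370174127
```

```bash
python3 - <<'E'
from h import *
im=cv2.imread("pics/w5.png")[...,::-1].copy()
b=max(blobs(mask(im,"blue"),500),key=cv2.contourArea)
m=np.zeros(im.shape[:2],np.uint8); cv2.drawContours(m,[b],-1,1,-1)
for r in range(118,182,4):
    x=np.flatnonzero(m[r]); print(r,(x.min(),x.max()) if len(x) else None)
cv2.imwrite("pics/w5d.png",cv2.resize(im[110:245,190:340],(660,594),interpolation=cv2.INTER_CUBIC)[...,::-1])
E
```

```text
118 None
122 (np.int64(267), np.int64(316))
126 (np.int64(268), np.int64(316))
130 (np.int64(268), np.int64(316))
134 (np.int64(269), np.int64(316))
138 (np.int64(270), np.int64(316))
142 (np.int64(270), np.int64(316))
146 (np.int64(271), np.int64(317))
150 (np.int64(272), np.int64(317))
154 (np.int64(272), np.int64(317))
158 (np.int64(273), np.int64(317))
162 (np.int64(274), np.int64(317))
166 (np.int64(274), np.int64(317))
170 (np.int64(275), np.int64(317))
174 (np.int64(276), np.int64(317))
178 (np.int64(276), np.int64(316))
```

View pics/w5d.png

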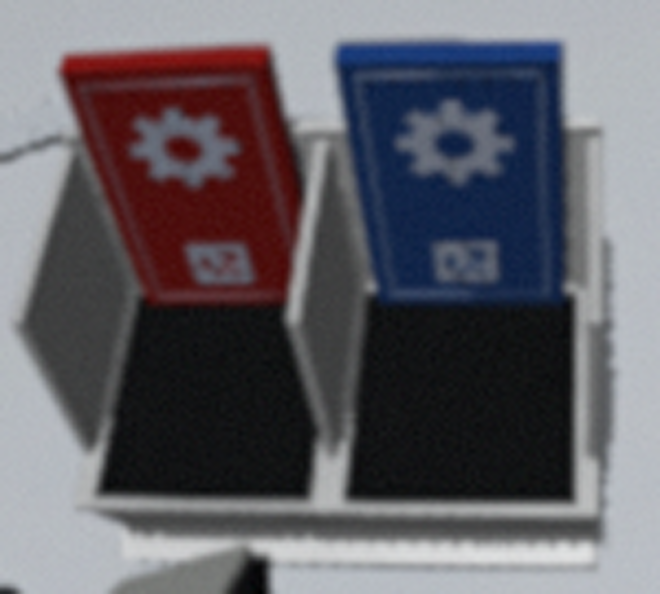

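The enlarged crop shows the blue mate's face corners at about (342,68), (561,64), (564,299) and (381,303). I'll recompute with these.

```bash
python3 - <<'E'
from h import *
import pickle
s,c=pickle.load(open("w5.pkl","rb"))
f=lambda x,y:(190+(x+.5)/4.4-.5,110+(y+.5)/4.4-.5)
zf=.024+.008*np.sin(np.radians(20)); zt=zf+.110*np.cos(np.radians(20))
px=[f(*p) for p in((342,68),(562,64),(564,300),(381,304))]
T=[onplane(c,p,zt,True)[:2] for p in px[:2]];F=[onplane(c,p,zf,True)[:2] for p in(px[3],px[2])]
for n,E in(("top",T),("foot",F)):
    d=E[0]-E[1]; print(n,"len",np.linalg.norm(d),"mid",(E[0]+E[1])/2,"yaw",np.degrees(np.arctan2(d[1],d[0]))-90)
v=(T[0]+T[1]-F[0]-F[1])/2;print("top-foot",v, np.linalg.norm(v))
# PnP cross-check
N=[]
for p in px:
    o,d=ray(c,p,True); e=c["world_from_camera"][:3,:3].T@d; N.append([e[0]/-e[2],-e[1]/-e[2]])
obj=np.array([[.055,.031,0],[.055,-.031,0],[-.055,-.031,0],[-.055,.031,0]])
ok,rv,tv=cv2.solvePnP(obj,np.array(N),np.eye(3),None,flags=cv2.SOLVEPNP_IPPE)
D=np.diag([1,-1,-1.]); Rm=c["world_from_camera"][:3,:3]@D@cv2.Rodrigues(rv)[0]; t=c["world_from_camera"][:3,:3]@D@tv[:,0]+c["world_from_camera"][:3,3]
print("pnp centre",t,"\n",Rm,"foot",t-.055*Rm[:,0],"top",t+.055*Rm[:,0])
E=[f(*p) for p in((100,495),(575,500))]
# shelf clear region right bay: front edge corners x 345..575 -> bay center
zs=.024+.085*np.sin(np.radians(20))
A,B=onplane(c,f(345,500),zs,True)[:2],onplane(c,f(576,500),zs,True)[:2];d=A-B;print("bay front",(A+B)/2,np.linalg.norm(d),np.degrees(np.arctan2(d[1],d[0]))-90)
E
```

```text
top len 0.05895066520897625 mid [0.5259 0.3513] yaw 33.57653975138844
foot len 0.06057102238481155 mid [0.4966 0.3335] yaw 34.457041073553526
top-foot [0.0293 0.0178] 0.034255721146898996
pnp centre [0.5155 0.3468 0.0639] 
 [[ 0.2863 -0.5654 -0.7736]
 [ 0.1783  0.8247 -0.5367]
 [ 0.9414  0.0158  0.3369]] foot [0.4998 0.337  0.0121] top [0.5313 0.3566 0.1157]
bay front [0.4379 0.2953] 0.06955374765798787 33.615929245764335
```

```bash
cat >> h.py <<'E'
def regrasp(a=20,xt=.040,zt=.003):
    o,sx,sz=seatT(); M=rot(sz,-sx,a); tip=o+sz*(.055+xt)-sx*(zt-.001); return tip-.019*M[:,2],M
def rackT():
    u=np.radians(32.8); f=np.array([np.cos(u),np.sin(u),0]); k=np.array([0,0,1.]); t=np.radians(20)
    return np.array([.5113,.343,.0784]), f*np.sin(t)+k*np.cos(t), -f*np.cos(t)+k*np.sin(t)
E
python3 - <<'E'
from h import *
p,M=regrasp(); print(p); plan(p-.10*M[:,2],M,8)
E
```

```text
[ 0.4891 -0.0213  0.1338]
dp cm [  6.7793 -31.5235  -8.5585] rot deg [ 9.0507 -6.2098 43.6146] min rows 5.25 n 8 per row [ 0.847 -3.94  -1.07 ] [ 1.131 -0.776  5.452]
```

arm_command:
  commands: [0.85, -3.94, 0, 1.13, -0.78, 5.45, 8, 0.85, -3.94, 0, 1.13, -0.78, 5.45, 8, 0.85, -3.94, -0.5, 1.13, -0.78, 5.45, 8, 0.85, -3.94, -1, 1.13, -0.78, 5.45, 8, 0.85, -3.94, -1.5, 1.13, -0.78, 5.45, 8, 0.85, -3.94, -1.7, 1.13, -0.78, 5.45, 8, 0.85, -3.94, -1.9, 1.13, -0.78, 5.45, 8, 0.85, -3.94, -1.96, 1.13, -0.78, 5.45, 8]

```text
time: 11.4
position: [0.4695, -0.0661, 0.2085]
tcp_rot: [-2.107, -1.583, -0.736]
ft_force: [0.5, -0.2, 0.1]
finger_gap: 0.0799
grip_force: 0.0
```

arm_command:
  commands: [0, 0, 0, 0, 0, 0, 8, 0, 0, 0, 0, 0, 0, 8]

```text
time: 11.65
position: [0.4691, -0.0632, 0.2091]
tcp_rot: [-2.109, -1.58, -0.734]
ft_force: [-0.2, -0.0, -0.2]
finger_gap: 0.0804
grip_force: 0.0
```

```bash
python3 - <<'E'
from h import *
p,M=regrasp(); plan(p,M,4)
o,sx,sz=seatT(); sy=np.cross(sz,sx); c=robot.calibration("wrist"); im=robot.read_camera("wrist")
for d in (0,.008):
  for y in(.031,-.031): print("pred",d,y,proj(c,o+sz*.110-sx*d+sy*y,True))
for y in(.031,-.031): print("pred foot",proj(c,o-sx*.008+sy*y,True))
b=max([b for b in blobs(mask(im,"blue"),500)],key=cv2.contourArea); print(b.reshape(-1,2).min(0),b.reshape(-1,2).max(0),cv2.approxPolyDP(b,3,True).reshape(-1,2).tolist())
print(robot.read_state()["joint_pos"])
E
```

```text
dp cm [ 2.001   4.193  -7.5269] rot deg [ 1.1678 -0.7472  3.0719] min rows 1.25 n 4 per row [ 0.5    1.048 -1.882] [ 0.292 -0.187  0.768]
pred 0 0.031 [291.3542 204.726 ]
pred 0 -0.031 [366.7859 200.7701]
pred 0.008 0.031 [291.0117 210.9384]
pred 0.008 -0.031 [368.3382 206.8364]
pred foot [301.7346 292.0471]
pred foot [360.9248 288.5454]
[294 200] [367 273] [[365, 200], [294, 204], [301, 272], [362, 271]]
[-0.6835  0.3808  1.7796  0.6287  1.3418 -0.6616]
```

arm_command:
  commands: [0.5, 1.05, -1.88, 0.29, -0.19, 0.77, 8, 0.5, 1.05, -1.88, 0.29, -0.19, 0.77, 8, 0.5, 1.05, -1.88, 0.29, -0.19, 0.77, 8, 0.3, 0.63, -1.13, 0.29, -0.19, 0.77, 8, 0, 0, 0, 0, 0, 0, 8]

```text
time: 12.32
position: [0.4872, -0.024, 0.1416]
tcp_rot: [-2.04, -1.627, -0.742]
ft_force: [0.3, 0.8, -0.7]
finger_gap: 0.0798
grip_force: 0.0
```

```bash
python3 - <<'E'
from h import *
p,M=regrasp(); plan(p,M,2)
o,sx,sz=seatT(); sy=np.cross(sz,sx); c=robot.calibration("wrist"); im=robot.read_camera("wrist")
for d in (0,.008):
  for y in(.031,-.031): print("pred",d,y,proj(c,o+sz*.110-sx*d+sy*y,True))
b=max([b for b in blobs(mask(im,"blue"),500)],key=cv2.contourArea); print(b.reshape(-1,2).min(0),b.reshape(-1,2).max(0),cv2.approxPolyDP(b,3,True).reshape(-1,2).tolist())
cv2.imwrite("pics/w6.png",im[100:400,120:520][...,::-1])
E
```

```text
dp cm [ 0.1897  0.2679 -0.7776] rot deg [ 0.0515  0.027  -0.2267] min rows 0.13 n 2 per row [ 0.095  0.134 -0.389] [ 0.026  0.014 -0.113]
pred 0 0.031 [268.3499 228.3245]
pred 0 -0.031 [376.9836 228.7714]
pred 0.008 0.031 [266.4184 237.8968]
pred 0.008 -0.031 [378.8844 238.3538]
[270 227] [378 272] [[271, 229], [276, 272], [303, 270], [304, 259], [314, 261], [320, 254], [327, 254], [333, 261], [343, 259], [345, 271], [372, 270], [376, 228]]
```

arm_command:
  commands: [0.1, 0.13, -0.39, 0, 0, -0.1, 8, 0.09, 0.13, -0.39, 0, 0, -0.1, 8, 0, 0, 0, 0, 0, 0, 8, 0, 0, 0, 0, 0, 0, 5, 0, 0, 0, 0, 0, 0, 5, 0, 0, 0, 0, 0, 0, 5, 0, 0, 0, 0, 0, 0, 5]

```text
time: 13.25
position: [0.4893, -0.0222, 0.1336]
tcp_rot: [-2.045, -1.623, -0.744]
ft_force: [0.1, -0.3, 0.7]
finger_gap: 0.0606
grip_force: 30.0
```

```bash
python3 - <<'E'
from h import *
o,sx,sz=seatT()
print(grasp(o+sz*.055+sx*.0005,sz,-sx)); inseat()
r,xp,zp=rackT(); p,M=toolfor(r+zp*.02+np.array([0,0,.07]),xp,zp); print(p,M)
plan(p-np.array([0,0,.12]),M,16)
E
```

```text
(array([-0.0359,  0.    ,  0.0354]), array([[ 0.9394,  0.0001, -0.3429],
       [ 0.0004, -1.    ,  0.001 ],
       [-0.3429, -0.0011, -0.9394]]))
foot [ 0.4995 -0.473   0.0002] top [  0.4995  -0.473  110.0002] mm
[0.4921 0.3307 0.2056] [[ 0.5409  0.541   0.644 ]
 [ 0.3486 -0.841   0.4137]
 [ 0.7654  0.0008 -0.6435]]
dp cm [ 0.2782 35.2905 -4.8071] rot deg [  8.3814  -5.9015 -43.9857] min rows 5.88 n 16 per row [ 0.017  2.206 -0.3  ] [ 0.524 -0.369 -2.749]
```

arm_command:
  commands: [0, 0, 0.5, 0, 0, 0, 5, 0, 0, 1, 0, 0, 0, 5, 0, 0, 2, 0, 0, 0, 5, 0, 0, 2.5, 0, 0, 0, 5, 0, 0, 2.5, 0, 0, 0, 5, 0, 0, 2.5, 0, 0, 0, 5, 0, 0, 1, 0, 0, 0, 5, 0, 0, 0, 0, 0, 0, 5]

```text
time: 14.25
position: [0.4894, -0.0223, 0.2539]
tcp_rot: [-2.045, -1.624, -0.744]
ft_force: [0.3, -0.2, -1.2]
finger_gap: 0.0608
grip_force: 30.0
```

```bash
python3 - <<'E'
from h import *
c=robot.calibration("wrist"); im=robot.read_camera("wrist"); q,P=held()
for d in (0,.008):
  for y in(.031,-.031): print("pred",d,y,proj(c,q+P@np.array([.055,y,d]),True))
b=max([b for b in blobs(mask(im,"blue"),500)],key=cv2.contourArea); print(b.reshape(-1,2).min(0),b.reshape(-1,2).max(0),cv2.approxPolyDP(b,3,True).reshape(-1,2).tolist())
cv2.imwrite("pics/w7.png",im[...,::-1])
E
```

```text
pred 0 0.031 [263.214  227.4004]
pred 0 -0.031 [376.4125 227.4898]
pred 0.008 0.031 [261.0853 237.3569]
pred 0.008 -0.031 [378.4522 237.4567]
[265 226] [379 272] [[267, 226], [265, 240], [272, 272], [300, 271], [300, 260], [316, 260], [318, 254], [325, 254], [331, 261], [341, 259], [343, 272], [372, 271], [379, 239], [377, 227]]
```

arm_command:
  commands: [0.02, 1.5, 0, 0.52, -0.37, -2.75, 5, 0.02, 2.2, 0, 0.52, -0.37, -2.75, 5, 0.02, 2.3, 0, 0.52, -0.37, -2.75, 5, 0.02, 2.3, 0, 0.52, -0.37, -2.75, 5, 0.02, 2.3, 0, 0.52, -0.37, -2.75, 5, 0.02, 2.3, 0, 0.52, -0.37, -2.75, 5, 0.02, 2.3, 0, 0.52, -0.37, -2.75, 5, 0.02, 2.3, 0, 0.52, -0.37, -2.75, 5]

```text
time: 15.3
position: [0.4903, 0.1534, 0.2523]
tcp_rot: [-2.33, -1.215, -0.973]
ft_force: [-0.5, 0.9, -1.5]
finger_gap: 0.0611
grip_force: 30.0
```

arm_command:
  commands: [0.02, 2.3, 0, 0.52, -0.37, -2.75, 5, 0.02, 2.3, 0, 0.52, -0.37, -2.75, 5, 0.02, 2.3, 0, 0.52, -0.37, -2.75, 5, 0.02, 2.3, 0, 0.52, -0.37, -2.75, 5, 0.02, 2.3, 0, 0.52, -0.37, -2.75, 5, 0.02, 2.3, 0, 0.52, -0.37, -2.75, 5, 0.02, 2, 0, 0.52, -0.37, -2.75, 5, 0.02, 1.8, 0, 0.52, -0.37, -2.75, 5]

```text
time: 16.3
position: [0.4992, 0.3075, 0.2625]
tcp_rot: [-2.511, -0.771, -1.136]
ft_force: [-0.1, -1.0, -1.2]
finger_gap: 0.0613
grip_force: 30.0
```

arm_command:
  commands: [0, 0, 0, 0, 0, 0, 5, 0, 0, 0, 0, 0, 0, 5]

```text
time: 16.55
position: [0.5002, 0.3061, 0.2635]
tcp_rot: [-2.511, -0.77, -1.14]
ft_force: [0.3, -0.6, -0.8]
finger_gap: 0.0607
grip_force: 30.0
```

```bash
cat >> h.py <<'E'
def inrack():
    r,xp,zp=rackT(); B=np.stack([xp,np.cross(zp,xp),zp],1); c,P=held()
    print("from target: foot",B.T@(c-.055*P[:,0]-r+.055*xp)*1000,"top",B.T@(c+.055*P[:,0]-r-.055*xp)*1000,"mm; lat tilt deg",np.degrees((B.T@P)[:,0][1]))
E
python3 - <<'E'
from h import *
inrack(); r,xp,zp=rackT(); p,M=toolfor(r+zp*.02+xp*.05,xp,zp); plan(p,M,4)
print(xp,zp)
sd=robot.read_camera("side");sc=robot.read_camera("scene");im=robot.read_camera("wrist")
z=np.zeros((440,800,3),np.uint8); z[:240,:400]=im[:240,120:520]; z[:,400:]=cv2.resize(sc[140:250,170:270],(400,440)); z[240:,:400]=cv2.resize(sd[135:215,270:430],(400,200)); cv2.imwrite("pics/m8.png",z[...,::-1])
E
```

```text
from target: foot [117.8217 -22.5083  70.971 ] top [117.8013 -24.2739  69.8014] mm; lat tilt deg -0.9196455818017899
dp cm [ 0.6249  3.3884 -8.0968] rot deg [-1.179  -1.4592 -2.1649] min rows 1.35 n 4 per row [ 0.156  0.847 -2.024] [-0.295 -0.365 -0.541]
[0.2875 0.1853 0.9397] [-0.7899 -0.509   0.342 ]
```

View pics/m8.png

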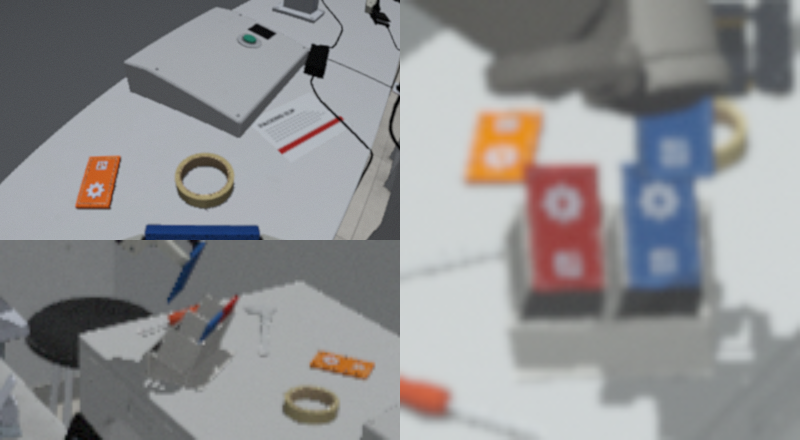

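arm_command:
  commands: [-0.63, 0.98, 0, -0.6, -0.73, -1.08, 5, -0.63, 0.98, 0, -0.6, -0.73, -1.08, 5, 0, 0, 0, 0, 0, 0, 5, 0.4, 0.3, -1.7, 0, 0, 0, 5, 0.4, 0.3, -1.7, 0, 0, 0, 5, 0, 0, 0, 0, 0, 0, 5]

```text
time: 17.45
position: [0.5056, 0.3064, 0.245]
tcp_rot: [-2.511, -0.772, -1.128]
ft_force: [-0.4, 0.1, -0.5]
finger_gap: 0.0608
grip_force: 30.0
```

```bash
python3 - <<'E'
from h import *
inrack(); r,xp,zp=rackT(); p,M=toolfor(r+zp*.02+xp*.04,xp,zp); plan(p,M,4); print(robot.read_state()["joint_pos"])
E
```

```text
from target: foot [101.9249 -24.5693  60.8871] top [101.8862 -26.7904  58.9922] mm; lat tilt deg -1.156906087277642
dp cm [-0.1994  3.1666 -7.1856] rot deg [-1.2701 -1.9569 -2.3887] min rows 1.2 n 4 per row [-0.05   0.792 -1.796] [-0.318 -0.489 -0.597]
[ 0.2737  0.1932  2.0723  1.3809  0.2828 -0.0036]
```

The wrist pitch joint sits at its lower limit (0.28), so this tilt can't be fully reached. I'll fit a simple arm model from the recorded poses to pick a tilt that can.

```bash
cat > kin.py <<'E'
from h import *
from scipy.optimize import least_squares
S=[([-1.44,.3427,1.5249,0,1.2754,-.146],[.1434,-.5047,.2451],None),
([-.7695,.1957,1.586,-.0006,1.3606,.5238],[.3832,-.2651,.2954],[-3.1112,-.4347,.0013]),
([-.4385,.472,1.82,-.7146,.798,.1503],[.4561,-.2843,.1275],[2.024,1.851,-.544]),
([-.533,.4104,1.7927,.5441,1.1674,-.5823],[.4869,-.0332,.166],[-2.16,-1.718,-.579]),
([.2529,-.0577,1.9713,.2308,.753,1.1106],[.4061,.2322,.296],[-2.786,-.835,-.729]),
([-.6835,.3808,1.7796,.6287,1.3418,-.6616],[.4691,-.0632,.2091],[-2.109,-1.58,-.734])]
Ry=lambda a:R.from_euler("y",a).as_matrix(); Rz=lambda a:R.from_euler("z",a).as_matrix()
def fk(q,k):
    h,r0,L1,e,L2,T,c6,d,w=k[:9]; s4=k[9]
    A=Rz(q[0]); p=A@[r0,d,h]; A=A@Ry(q[1]); p=p+A@[0,0,L1]; A=A@Ry(q[2]); p=p+A@[e,0,L2]
    A=A@Rz(s4*q[3])@Ry(q[4]); p=p+A@[w,0,T]; A=A@Rz(q[5]+c6); return p,A
def fit():
    best=None
    for s4 in(1,-1):
        def f(k):
            o=[]
            for q,p,r in S:
                P,A=fk(q,list(k)+[s4]); o+=list((P-p)*10)
                if r is not None: o+=list((A-R.from_rotvec(r).as_matrix()).ravel())
            return o
        for c6 in(0,1.57,3.14,-1.57):
            z=least_squares(f,[.2,0,.4,0,.4,.3,c6,0,0])
            if best is None or z.cost<best[0]: best=(z.cost,list(z.x)+[s4])
    return best
def ik(k,p,M,q0):
    f=lambda q:np.r_[(fk(q,k)[0]-p)*10,(fk(q,k)[1]-M).ravel()]
    lo=[-2.53,-.77,.04,-1,.28,-3.11];hi=[2.53,2.02,2.7,4.14,2.66,3.11]
    return least_squares(f,np.clip(q0,np.array(lo)+.01,np.array(hi)-.01),bounds=(lo,hi))
E
python3 - <<'E'
from kin import *
cost,k=fit(); print(cost,np.array(k))
np.save("k.npy",k)
r,xp,zp=rackT()
for a in(20,30,35,40,45,50,60):
    M=rot(xp,zp,a); t=r+xp*.040+zp*.004-.019*M[:,2]
    for nm,off in(("end",0*xp),("hi",zp*.03+xp*.1)):
        z=min((ik(k,t+off,M,q0) for q0 in([.35,.3,2.1,.5,.5,.6],[.5,.3,2.0,3.1,.5,-2.5],[.5,.5,1.8,0,.8,.6],[.5,.5,1.8,1,.8,-.6])),key=lambda z:z.cost)
        print(a,nm,z.cost.round(5),z.x)
E
```

```text
7.600459990038018e-05 [ 0.2232 -0.0014  0.5054  0.0461  0.3819  0.2982  1.5705  0.0765  0.0006
  1.    ]
20 end 0.0 [ 0.4005  0.4643  2.1572  2.769   0.3685 -1.3321]
20 hi 0.00827 [ 0.332   0.2616  2.0737  1.8634  0.28   -0.4529]
30 end 0.01393 [ 0.3481  0.4427  2.0949  2.1558  0.28   -0.7621]
30 hi 0.0 [0.4189 0.2562 1.8924 0.322  0.316  1.146 ]
35 end 0.00328 [0.4133 0.4231 1.9079 0.3943 0.28   1.0546]
35 hi 0.0 [0.4266 0.2715 1.8147 0.1901 0.4567 1.2803]
40 end 0.0 [0.4321 0.4294 1.8767 0.2219 0.3235 1.2385]
40 hi 0.0 [0.434  0.2945 1.7345 0.1231 0.5967 1.349 ]
45 end 0.0 [0.4393 0.4456 1.7986 0.1248 0.4677 1.3387]
45 hi 0.0 [0.4409 0.3241 1.6521 0.0828 0.7341 1.3902]
50 end 0.0 [0.4459 0.4692 1.718  0.0755 0.6093 1.3902]
50 hi 0.0 [0.4474 0.3594 1.5678 0.0559 0.8686 1.4174]
60 end 0.0 [0.4579 0.5351 1.5504 0.0257 0.8829 1.442 ]
60 hi 0.0 [0.4591 0.4446 1.3936 0.0217 1.13   1.4502]
```

The model fits well. A 20° grasp runs into the joint-5 limit at the rack, while 45° is comfortable everywhere. I'll set the plaque back on the stand and regrasp steeper.

```bash
python3 - <<'E'
from h import *
o,sx,sz=seatT()
p,M=toolfor(o+sz*.055-sx*.004+np.array([0,0,.09]),sz,-sx); plan(p,M,16)
E
```

```text
dp cm [ -1.762  -33.2338  -1.9123] rot deg [-8.9303  3.3739 41.8043] min rows 5.54 n 16 per row [-0.11  -2.077 -0.12 ] [-0.558  0.211  2.613]
```

arm_command:
  commands: [-0.11, -0.5, 1, -0.56, 0.21, 2.61, 5, -0.11, -1.5, 1, -0.56, 0.21, 2.61, 5, -0.11, -2.2, 0, -0.56, 0.21, 2.61, 5, -0.11, -2.3, 0, -0.56, 0.21, 2.61, 5, -0.11, -2.3, 0, -0.56, 0.21, 2.61, 5, -0.11, -2.3, 0, -0.56, 0.21, 2.61, 5, -0.11, -2.3, 0, -0.56, 0.21, 2.61, 5, -0.11, -2.3, 0, -0.56, 0.21, 2.61, 5]

```text
time: 18.45
position: [0.4967, 0.1488, 0.267]
tcp_rot: [-2.308, -1.228, -0.949]
ft_force: [0.7, -0.0, -0.3]
finger_gap: 0.0608
grip_force: 30.0
```

arm_command:
  commands: [-0.11, -2.3, 0, -0.56, 0.21, 2.61, 5, -0.11, -2.3, 0, -0.56, 0.21, 2.61, 5, -0.11, -2.3, -0.4, -0.56, 0.21, 2.61, 5, -0.11, -2.3, -0.5, -0.56, 0.21, 2.61, 5, -0.11, -2.3, -0.7, -0.56, 0.21, 2.61, 5, -0.11, -2.3, -0.8, -0.56, 0.21, 2.61, 5, -0.11, -1.8, -0.8, -0.56, 0.21, 2.61, 5, -0.11, -1.8, -0.7, -0.56, 0.21, 2.61, 5]

```text
time: 19.45
position: [0.4879, -0.0253, 0.2275]
tcp_rot: [-2.044, -1.625, -0.743]
ft_force: [0.3, 0.7, -1.0]
finger_gap: 0.0609
grip_force: 30.0
```

arm_command:
  commands: [0, 0, 0, 0, 0, 0, 5, 0, 0, 0, 0, 0, 0, 5]

```text
time: 19.7
position: [0.488, -0.0236, 0.228]
tcp_rot: [-2.043, -1.622, -0.747]
ft_force: [0.5, 0.3, -0.6]
finger_gap: 0.0609
grip_force: 30.0
```

```bash
python3 - <<'E'
from h import *
o,sx,sz=seatT(); inseat()
p,M=toolfor(o+sz*.062-sx*.006,sz,-sx); plan(p,M,6)
c=robot.calibration("wrist"); im=robot.read_camera("wrist"); q,P=held()
for d in (0,.008):
  for y in(.031,-.031): print("pred",d,y,proj(c,q+P@np.array([.055,y,d]),True))
b=max([b for b in blobs(mask(im,"blue"),500)],key=cv2.contourArea); print(cv2.approxPolyDP(b,3,True).reshape(-1,2).tolist())
E
```

```text
foot [-47.9282   0.3919  80.9484] top [-48.1565   0.4862 190.9481] mm
dp cm [ 0.0375 -0.056  -8.5072] rot deg [-0.1019  0.087   0.0087] min rows 1.42 n 6 per row [ 0.006 -0.009 -1.418] [-0.017  0.015  0.001]
pred 0 0.031 [263.3255 226.7922]
pred 0 -0.031 [376.9586 226.7559]
pred 0.008 0.031 [261.1837 236.7629]
pred 0.008 -0.031 [379.0238 236.7353]
[[267, 226], [265, 240], [272, 272], [300, 271], [300, 260], [316, 260], [318, 254], [325, 254], [330, 261], [341, 259], [343, 272], [372, 271], [379, 238], [376, 227]]
```

arm_command:
  commands: [0, 0, -2, 0, 0, 0, 5, 0, 0, -2, 0, 0, 0, 5, 0, 0, -2, 0, 0, 0, 5, 0, 0, -1.6, 0, 0, 0, 5, 0, 0, -0.9, 0, 0, 0, 5, 0, 0, -0.3, 0, 0, 0, 5, 0, 0, -0.2, 0, 0, 0, 5, 0, 0, 0, 0, 0, 0, 5]

```text
time: 20.75
position: [0.4884, -0.0241, 0.138]
tcp_rot: [-2.042, -1.624, -0.748]
ft_force: [-0.7, -0.0, -1.6]
finger_gap: 0.061
grip_force: 30.0
```

```bash
python3 - <<'E'
from h import *
inseat()
E
```

```text
foot [-3.1841 -0.2158  2.8492] top [ -3.4587   0.0335 112.8486] mm
```

arm_command:
  commands: [0.02, 0.1, -0.25, 0, 0, 0, 5, 0, 0, 0, 0, 0, 0, 5]

```text
time: 21.0
position: [0.4884, -0.0229, 0.1352]
tcp_rot: [-2.042, -1.623, -0.748]
ft_force: [0.6, -0.4, -0.4]
finger_gap: 0.0608
grip_force: 30.0
```

arm_command:
  commands: [0, 0, -0.1, 0, 0, 0, 5, 0, 0, 0, 0, 0, 0, 5]

```text
time: 21.25
position: [0.4884, -0.023, 0.1342]
tcp_rot: [-2.042, -1.623, -0.748]
ft_force: [0.2, -0.2, -1.0]
finger_gap: 0.0611
grip_force: 30.0
```

arm_command:
  commands: [0, 0, -0.05, 0, 0, 0, 6.6, 0, 0, 0, 0, 0, 0, 7.5, 0, 0, 0, 0, 0, 0, 8, 0, 0, 0, 0, 0, 0, 8, 0, 0, 0, 0, 0, 0, 8, 0, 0, 0, 0, 0, 0, 8, -0.3, -1.3, 1.5, 0, 0, 0, 8, -0.6, -2.5, 3.1, 0, 0, 0, 8]

```text
time: 22.25
position: [0.4787, -0.0604, 0.1796]
tcp_rot: [-2.04, -1.622, -0.745]
ft_force: [0.4, -0.6, 0.1]
finger_gap: 0.0797
grip_force: 0.0
```

arm_command:
  commands: [-0.6, -2.5, 3.1, 0, 0, 0, 8, 0, 0, 0, 0, 0, 0, 8]

```text
time: 22.5
position: [0.4743, -0.0879, 0.2123]
tcp_rot: [-2.046, -1.626, -0.75]
ft_force: [-0.3, 0.4, -0.7]
finger_gap: 0.0798
grip_force: 0.0
```

```bash
python3 - <<'E'
from h import *
p,M=regrasp(45,.037,.006); print(p,M[:,2]); plan(p-.05*M[:,2],M,5)
o,sx,sz=seatT(); sy=np.cross(sz,sx); c=robot.calibration("wrist"); im=robot.read_camera("wrist")
for y in(.031,-.031): print("pred",y,proj(c,o+sz*.110+sy*y,True))
b=max([b for b in blobs(mask(im,"blue"),500)],key=cv2.contourArea); print(cv2.approxPolyDP(b,3,True).reshape(-1,2).tolist())
E
```

```text
[ 0.4898 -0.0182  0.1365] [ 0.0587  0.2521 -0.9659]
dp cm [ 1.2646  5.7103 -2.7484] rot deg [-24.2242   6.0611   0.0226] min rows 2.38 n 5 per row [ 0.253  1.142 -0.55 ] [-4.845  1.212  0.005]
pred 0.031 [283.2432 182.8032]
pred -0.031 [355.189  182.9031]
[[286, 182], [290, 272], [348, 272], [354, 184]]
```

Still seated as predicted. I'll go to the 45° grasp.

arm_command:
  commands: [0.25, 1.14, -0.55, -4.84, 1.21, 0, 8, 0.25, 1.14, -0.55, -4.84, 1.21, 0, 8, 0.25, 1.14, -0.55, -4.84, 1.21, 0, 8, 0.25, 1.14, -0.55, -4.84, 1.21, 0, 8, 0.26, 1.14, -0.55, -4.84, 1.21, 0, 8, 0, 0, 0, 0, 0, 0, 8, 0, 0, 0, 0, 0, 0, 8]

```text
time: 23.42
position: [0.4856, -0.0285, 0.1825]
tcp_rot: [-2.315, -1.838, -0.304]
ft_force: [0.6, -0.1, -0.2]
finger_gap: 0.0801
grip_force: 0.0
```

```bash
python3 - <<'E'
from h import *
p,M=regrasp(45,.037,.006); plan(p,M,4)
o,sx,sz=seatT(); sy=np.cross(sz,sx); c=robot.calibration("wrist"); im=robot.read_camera("wrist")
for d in(0,.008):
 for y in(.031,-.031): print("pred",d,y,proj(c,o+sz*.110+sy*y-sx*d,True))
b=max([b for b in blobs(mask(im,"blue"),300)],key=cv2.contourArea); print(cv2.approxPolyDP(b,3,True).reshape(-1,2).tolist())
E
```

```text
dp cm [ 0.4252  1.0292 -4.6017] rot deg [-0.3081 -0.2965 -0.0433] min rows 0.77 n 4 per row [ 0.106  0.257 -1.15 ] [-0.077 -0.074 -0.011]
pred 0 0.031 [277.4187 206.3648]
pred 0 -0.031 [369.9918 206.4646]
pred 0.008 0.031 [276.5737 217.1044]
pred 0.008 -0.031 [370.8158 217.2113]
[[280, 205], [293, 266], [355, 267], [367, 226], [368, 205]]
```

arm_command:
  commands: [0.1, 0.26, -1.15, -0.1, -0.1, 0, 8, 0.1, 0.26, -1.15, -0.1, -0.1, 0, 8, 0.1, 0.25, -1.15, -0.1, -0.1, 0, 8, 0.12, 0.25, -1.15, 0, 0, 0, 8, 0, 0, 0, 0, 0, 0, 8, 0, 0, 0, 0, 0, 0, 5, 0, 0, 0, 0, 0, 0, 5, 0, 0, 0, 0, 0, 0, 5]

```text
time: 24.48
position: [0.4904, -0.0188, 0.1376]
tcp_rot: [-2.323, -1.844, -0.307]
ft_force: [0.4, -0.2, 2.0]
finger_gap: 0.0606
grip_force: 30.0
```

arm_command:
  commands: [0, 0, 0, 0, 0, 0, 5, 0, 0, 0, 0, 0, 0, 5]

```text
time: 24.72
position: [0.4904, -0.0188, 0.1375]
tcp_rot: [-2.323, -1.844, -0.307]
ft_force: [-0.6, 0.8, 2.9]
finger_gap: 0.0605
grip_force: 30.0
```

```bash
python3 - <<'E'
from h import *
o,sx,sz=seatT()
print(grasp(o+sz*.055+sx*.0005,sz,-sx)); inseat()
r,xp,zp=rackT(); p,M=toolfor(r+zp*.03+xp*.115,xp,zp); print(p,M)
plan(p-np.array([0,0,.13]),M,16)
E
```

```text
(array([-0.022 ,  0.    ,  0.0502]), array([[ 0.7063,  0.0002, -0.7079],
       [ 0.0017, -1.    ,  0.0015],
       [-0.7079, -0.0023, -0.7063]]))
foot [ 0.4987 -0.8416  0.0015] top [  0.4987  -0.8416 110.0015] mm
[0.5196 0.3485 0.2515] [[ 0.7621  0.541   0.3556]
 [ 0.4913 -0.841   0.2264]
 [ 0.4216  0.0022 -0.9068]]
dp cm [ 2.918  36.732  -1.6031] rot deg [  8.3814  -5.9015 -43.9857] min rows 6.12 n 16 per row [ 0.182  2.296 -0.1  ] [ 0.524 -0.369 -2.749]
```

arm_command:
  commands: [0, 0, 0.5, 0, 0, 0, 5, 0, 0, 1, 0, 0, 0, 5, 0, 0, 2, 0, 0, 0, 5, 0, 0, 2.5, 0, 0, 0, 5, 0, 0, 2.5, 0, 0, 0, 5, 0, 0, 2.5, 0, 0, 0, 5, 0, 0, 2, 0, 0, 0, 5, 0, 0, 0, 0, 0, 0, 5]

```text
time: 25.72
position: [0.4908, -0.019, 0.2689]
tcp_rot: [-2.324, -1.846, -0.309]
ft_force: [0.1, 0.3, -2.3]
finger_gap: 0.0608
grip_force: 30.0
```

```bash
python3 - <<'E'
from h import *
c=robot.calibration("wrist"); im=robot.read_camera("wrist"); q,P=held()
for d in (0,.008):
  for y in(.031,-.031): print("pred",d,y,proj(c,q+P@np.array([.055,y,d]),True))
b=max([b for b in blobs(mask(im,"blue"),200)],key=cv2.contourArea); print(cv2.approxPolyDP(b,3,True).reshape(-1,2).tolist())
r,xp,zp=rackT(); p,M=toolfor(r+zp*.03+xp*.115,xp,zp); plan(p,M,16)
E
```

```text
pred 0 0.031 [260.9658 228.2508]
pred 0 -0.031 [377.455  228.2154]
pred 0.008 0.031 [259.7832 242.2618]
pred 0.008 -0.031 [378.6187 242.2291]
[[264, 227], [264, 241], [279, 272], [362, 272], [380, 240], [379, 227]]
dp cm [ 2.9368 36.7343 -1.6086] rot deg [  8.4197  -5.8892 -43.9873] min rows 6.12 n 16 per row [ 0.184  2.296 -0.101] [ 0.526 -0.368 -2.749]
```

arm_command:
  commands: [0.18, 1.5, 0, 0.53, -0.37, -2.75, 5, 0.18, 2.3, 0, 0.53, -0.37, -2.75, 5, 0.18, 2.4, 0, 0.53, -0.37, -2.75, 5, 0.18, 2.4, 0, 0.53, -0.37, -2.75, 5, 0.18, 2.4, 0, 0.53, -0.37, -2.75, 5, 0.18, 2.4, 0, 0.53, -0.37, -2.75, 5, 0.18, 2.4, 0, 0.53, -0.37, -2.75, 5, 0.18, 2.4, 0, 0.53, -0.37, -2.75, 5]

```text
time: 26.78
position: [0.5039, 0.1639, 0.2659]
tcp_rot: [-2.626, -1.364, -0.472]
ft_force: [0.5, 0.0, -1.7]
finger_gap: 0.0603
grip_force: 30.0
```

arm_command:
  commands: [0.18, 2.4, 0, 0.53, -0.37, -2.75, 5, 0.18, 2.4, 0, 0.53, -0.37, -2.75, 5, 0.18, 2.4, 0, 0.53, -0.37, -2.75, 5, 0.18, 2.4, 0, 0.53, -0.37, -2.75, 5, 0.18, 2.4, 0, 0.53, -0.37, -2.75, 5, 0.18, 2.4, 0, 0.53, -0.37, -2.75, 5, 0.18, 2.2, -0.5, 0.53, -0.37, -2.75, 5, 0.18, 1.9, -0.5, 0.53, -0.37, -2.75, 5]

```text
time: 27.78
position: [0.5183, 0.3487, 0.2554]
tcp_rot: [-2.836, -0.832, -0.626]
ft_force: [-0.4, -1.4, -0.4]
finger_gap: 0.0608
grip_force: 30.0
```

arm_command:
  commands: [0, 0, 0, 0, 0, 0, 5, 0, 0, 0, 0, 0, 0, 5]

```text
time: 28.02
position: [0.5187, 0.3477, 0.2564]
tcp_rot: [-2.835, -0.835, -0.627]
ft_force: [0.2, -0.3, -1.0]
finger_gap: 0.0606
grip_force: 30.0
```

```bash
python3 - <<'E'
from h import *
inrack(); r,xp,zp=rackT()
p,M=toolfor(r+zp*.015+xp*.10,xp,zp); plan(p,M,2)
print(robot.read_state()["joint_pos"])
E
```

```text
from target: foot [119.177   -0.0141  32.8483] top [119.1769  -0.1138  32.8102] mm; lat tilt deg -0.05192390788267699
dp cm [ 0.8481  0.5626 -2.4119] rot deg [-0.0504 -0.056  -0.0479] min rows 0.4 n 2 per row [ 0.424  0.281 -1.206] [-0.025 -0.028 -0.024]
[0.4418 0.3088 1.6228 0.077  0.7798 1.397 ]
```

arm_command:
  commands: [0.12, 0.08, -1.65, 0, 0, 0, 5, 0.12, 0.08, -1.65, 0, 0, 0, 5, 0.12, 0.08, -1.65, 0, 0, 0, 5, -0.43, -0.28, -1.41, 0, 0, 0, 5, -0.43, -0.28, -1.41, 0, 0, 0, 5, 0, 0, 0, 0, 0, 0, 5]

```text
time: 28.78
position: [0.5135, 0.3438, 0.1784]
tcp_rot: [-2.836, -0.832, -0.625]
ft_force: [0.3, 0.2, -1.8]
finger_gap: 0.0606
grip_force: 30.0
```

arm_command:
  commands: [-0.43, -0.28, -1.41, 0, 0, 0, 5, -0.43, -0.28, -1.41, 0, 0, 0, 5, 0, 0, 0, 0, 0, 0, 5]

```text
time: 29.15
position: [0.5053, 0.3389, 0.1511]
tcp_rot: [-2.835, -0.833, -0.627]
ft_force: [-0.7, 0.7, -1.9]
finger_gap: 0.0604
grip_force: 30.0
```

```bash
python3 - <<'E'
from h import *
inrack()
sc=robot.read_camera("scene");im=robot.read_camera("wrist");sd=robot.read_camera("side")
z=np.zeros((500,800,3),np.uint8); z[:300,:400]=im[:300,120:520]; z[:,400:]=cv2.resize(sc[150:250,180:260],(400,500)); z[300:,:400]=cv2.resize(sd[145:205,300:420],(400,200)); cv2.imwrite("pics/m9.png",z[...,::-1])
E
```

```text
from target: foot [14.788  -0.1933 11.8291] top [14.7879 -0.3656 11.8544] mm; lat tilt deg -0.08977622644236675
```

View pics/m9.png

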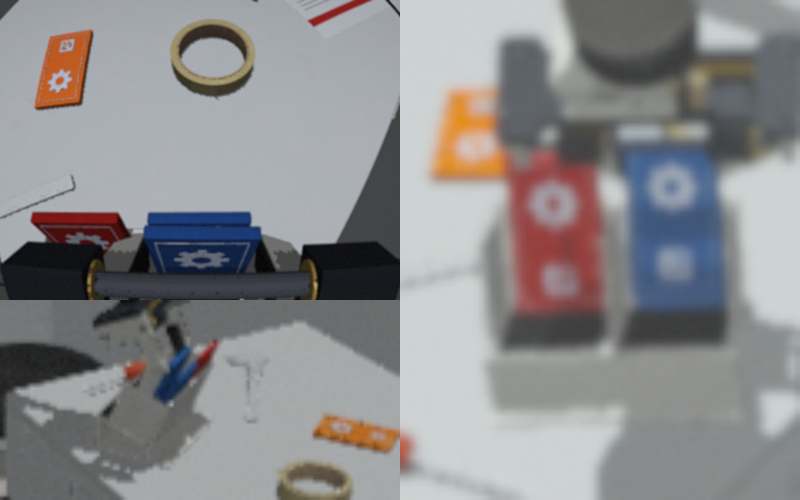

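The new plaque hangs in the blue bay in front of the mate. Mate top edge is at (199,217), the new one at (202,235), parallel and centred. I'll lower it along the lean to shelf contact.

arm_command:
  commands: [-0.14, -0.09, -0.47, 0, 0, 0, 5, -0.14, -0.09, -0.47, 0, 0, 0, 5, 0, 0, 0, 0, 0, 0, 5]

```text
time: 29.68
position: [0.5022, 0.3374, 0.1413]
tcp_rot: [-2.835, -0.833, -0.627]
ft_force: [0.3, -0.4, -1.4]
finger_gap: 0.0604
grip_force: 30.0
```

arm_command:
  commands: [-0.06, -0.04, -0.19, 0, 0, 0, 5, 0, 0, 0, 0, 0, 0, 5]

```text
time: 29.92
position: [0.502, 0.3372, 0.1399]
tcp_rot: [-2.834, -0.833, -0.629]
ft_force: [0.0, -0.1, -1.1]
finger_gap: 0.0606
grip_force: 30.0
```

arm_command:
  commands: [-0.06, -0.04, -0.19, 0, 0, 0, 5, 0, 0, 0, 0, 0, 0, 5]

```text
time: 30.18
position: [0.5013, 0.3368, 0.138]
tcp_rot: [-2.834, -0.833, -0.629]
ft_force: [-0.2, 0.1, -0.6]
finger_gap: 0.0605
grip_force: 30.0
```

```bash
python3 - <<'E'
from h import *
inrack()
E
```

```text
from target: foot [ 0.8952  0.2157 11.4598] top [ 0.895  0.071 11.588] mm; lat tilt deg -0.07535742812138124
```

arm_command:
  commands: [-0.06, -0.04, -0.19, 0, 0, 0, 5, 0, 0, 0, 0, 0, 0, 5]

```text
time: 30.42
position: [0.5011, 0.3366, 0.1365]
tcp_rot: [-2.834, -0.833, -0.631]
ft_force: [0.1, 0.3, 0.4]
finger_gap: 0.0604
grip_force: 30.0
```

arm_command:
  commands: [0.24, 0.15, -0.1, 0, 0, 0, 5, 0.24, 0.15, -0.1, 0, 0, 0, 5, 0, 0, 0, 0, 0, 0, 5]

```text
time: 30.8
position: [0.506, 0.3397, 0.1343]
tcp_rot: [-2.834, -0.833, -0.63]
ft_force: [0.2, 0.4, 1.1]
finger_gap: 0.0603
grip_force: 30.0
```

```bash
python3 - <<'E'
from h import *
inrack()
E
```

```text
from target: foot [-0.6222  0.0831  4.9557] top [-0.6225 -0.0585  5.1819] mm; lat tilt deg -0.07375923446388738
```

arm_command:
  commands: [0.16, 0.1, -0.07, 0, 0, 0, 5, 0, 0, 0, 0, 0, 0, 5]

```text
time: 31.05
position: [0.5074, 0.3405, 0.1337]
tcp_rot: [-2.834, -0.833, -0.63]
ft_force: [-1.5, 1.4, 2.0]
finger_gap: 0.0605
grip_force: 30.0
```

arm_command:
  commands: [0.12, 0.08, -0.05, 0, 0, 0, 5, 0, 0, 0, 0, 0, 0, 5]

```text
time: 31.3
position: [0.5085, 0.3413, 0.1331]
tcp_rot: [-2.834, -0.833, -0.629]
ft_force: [-0.8, -0.4, 2.6]
finger_gap: 0.0607
grip_force: 30.0
```

```bash
python3 - <<'E'
from h import *
inrack(); im=robot.read_camera("wrist"); c=robot.calibration("wrist"); q,P=held()
for y in(.031,-.031): print("pred top",proj(c,q+P@np.array([.055,y,0]),True))
for b in blobs(mask(im,"blue"),200): print(cv2.approxPolyDP(b,2,True).reshape(-1,2).tolist())
h=cv2.cvtColor(im,cv2.COLOR_RGB2HSV); print([tuple(im[r,320]) for r in range(205,250,3)])
E
```

```text
from target: foot [-0.7736  0.0861  1.796 ] top [-0.7738 -0.0524  1.976 ] mm; lat tilt deg -0.07213018075347151
pred top [261.9531 229.8344]
pred top [379.3307 229.8049]
[[375, 213], [264, 212], [264, 239], [270, 250], [275, 271], [315, 271], [301, 271], [299, 265], [293, 264], [293, 260], [300, 259], [302, 252], [314, 253], [318, 249], [325, 249], [328, 253], [342, 253], [342, 259], [347, 259], [349, 265], [342, 266], [340, 271], [366, 271], [380, 238]]
[(np.uint8(172), np.uint8(176), np.uint8(181)), (np.uint8(172), np.uint8(176), np.uint8(181)), (np.uint8(74), np.uint8(91), np.uint8(124)), (np.uint8(26), np.uint8(57), np.uint8(113)), (np.uint8(24), np.uint8(56), np.uint8(113)), (np.uint8(30), np.uint8(60), np.uint8(119)), (np.uint8(20), np.uint8(44), np.uint8(89)), (np.uint8(27), np.uint8(56), np.uint8(111)), (np.uint8(28), np.uint8(56), np.uint8(113)), (np.uint8(28), np.uint8(57), np.uint8(116)), (np.uint8(28), np.uint8(60), np.uint8(119)), (np.uint8(20), np.uint8(42), np.uint8(84)), (np.uint8(57), np.uint8(70), np.uint8(99)), (np.uint8(31), np.uint8(48), np.uint8(79)), (np.uint8(17), np.uint8(38), np.uint8(76))]
```

arm_command:
  commands: [0.12, 0.08, -0.05, 0, 0, 0, 5, 0, 0, 0, 0, 0, 0, 5]

```text
time: 31.6
position: [0.5097, 0.342, 0.1325]
tcp_rot: [-2.834, -0.833, -0.629]
ft_force: [-1.3, -0.2, 3.6]
finger_gap: 0.0606
grip_force: 30.0
```

arm_command:
  commands: [0.08, 0.05, -0.03, 0, 0, 0, 5, 0, 0, 0, 0, 0, 0, 5, 0, 0, 0, 0, 0, 0, 5]

```text
time: 31.98
position: [0.5102, 0.3424, 0.1322]
tcp_rot: [-2.834, -0.833, -0.629]
ft_force: [-2.9, -2.1, 3.3]
finger_gap: 0.0607
grip_force: 30.0
```

arm_command:
  commands: [0, 0, 0, 0, 0, 0, 6.3, 0, 0, 0, 0, 0, 0, 6.7, 0, 0, 0, 0, 0, 0, 6.8, 0, 0, 0, 0, 0, 0, 6.8]

```text
time: 32.48
position: [0.5105, 0.3425, 0.1321]
tcp_rot: [-2.834, -0.833, -0.629]
ft_force: [0.1, 0.6, 0.3]
finger_gap: 0.0682
grip_force: 0.0
```

arm_command:
  commands: [-0.2, -0.13, 0.4, 0, 0, 0, 6.8, -0.4, -0.25, 1, 0, 0, 0, 6.8, -0.7, -0.45, 1.8, 0, 0, 0, 7.5, -1, -0.6, 2.5, 0, 0, 0, 8, -1, -0.6, 2.5, 0, 0, 0, 8, -1, -0.6, 2.5, 0, 0, 0, 8, -1, -0.6, 2, 0, 0, 0, 8, 0, 0, 0, 0, 0, 0, 8]

```text
time: 33.48
position: [0.4576, 0.3103, 0.2617]
tcp_rot: [-2.832, -0.833, -0.636]
ft_force: [0.3, 0.4, -0.2]
finger_gap: 0.0798
grip_force: 0.0
```

```bash
python3 - <<'E'
from h import *
sc=robot.read_camera("scene");im=robot.read_camera("wrist")
z=np.zeros((500,800,3),np.uint8); z[:450,:400]=cv2.resize(im[60:285,220:420],(400,450)); z[:,400:]=cv2.resize(sc[150:250,180:260],(400,500)); cv2.imwrite("pics/m10.png",z[...,::-1])
E
```

```text
(no output)
```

View pics/m10.png

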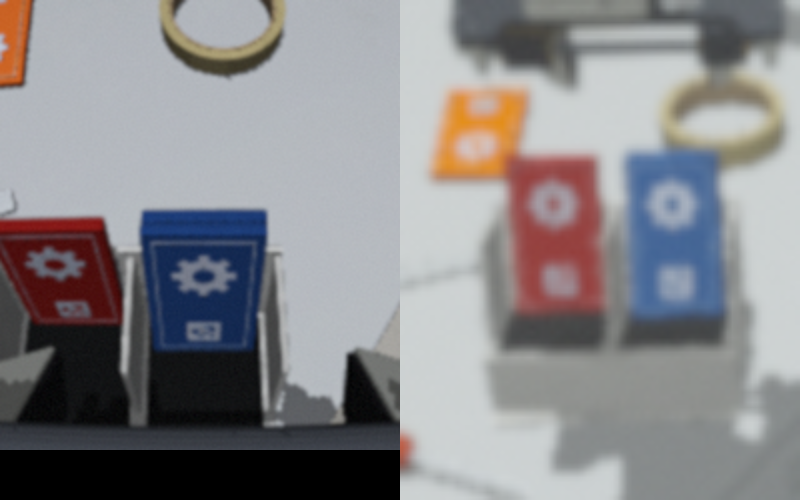

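The new plaque stands in the blue bay at (205,285), gear up and marked face out, flat against the mate. Red is unmoved and the gripper is clear, so I'm handing in.

```bash
python3 -c "
from cell import robot
print(robot.sign_off())"
```

```text
the job is handed in; nothing more can be done
None
```

The plaque stood released on the code-check stand, and it is now filed in the rack's blue bay, flat against the mate and let go. I handed the job in at about 33.5 s of the 64 s allowed, and sign-off returned no verdict.

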